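# Rebuild the pump drive on the reactor bench

### The arm

A 7-joint arm with a two-finger parallel gripper is mounted at the origin on the work surface. World frame = base frame: x ahead of the robot, y to its left, z up, the work surface at z = 0. Lengths are in m, angles in rad, forces in N, time in s.
With the tool pointing down it reaches from about 0.4 to 0.85 m from the base axis. Payload 10.4 kg.
Tool frame: the origin (TCP) lies midway between the tips of the shut fingers; the grasp point (between the pads) lies 19 mm behind it; z points along the fingers, y is the line along which they close (so a half turn about z gives the same grasp; the last joint's range is limited). The gripper opens to 85 mm and grips with 20 to 120 N. Pads are 22 mm wide; open, the fingers measure 114 mm over their backs; the gripper's body (76 mm by 85 mm) begins 54 mm behind the grasp point. The pads swing forward as they close: fully open they stand 13 mm farther back than shut.
Start: joints at [1.19, 0.332, -0.065, 1.46, 0.022, 1.35, -0.088], TCP at [0.219, -0.585, 0.231] pointing down, gripper open.
Joint ranges: [-2.6, 2.6], [-0.5, 2.12], [-1.47, 1.34], [0.16, 2.42], [-1.27, 4.41], [0.06, 2.06], [-2.6, 2.6]. Speed limits (rad/s): [2.22, 2.22, 2.79, 2.79, 3.14, 3.14, 3.14].

### API

Orientations are given as a unit quaternion [x, y, z, w].
In Python, from workcell import get_obs, camera, camera_params, hand_in gives the robot as it stands.
- The arm moves only by the tool carry_out, never from a script. Its argument "commands" is a list that holds one entry, the list of rows, each a list of 6 numbers: the shift along the tool's x, y, z in units of 40 mm (1.0 is 40 mm), then the turn, a rotation vector about the tool's x, y, z in units of 6 degrees (1.0 is 6 degrees). In form: [[[x, y, z, ax, ay, az], ...]]. A call has 1 to 20 rows; each row shifts and turns the commanded pose from where the row before left it, along the tool's axes as they then stand; what a row does not reach is not made up. A row lasts 1/12 s, in which the tool goes at most 41.7 mm and 7.16 degrees, less where a joint would pass 70% of its speed; a pose out of reach is approached as far as the arm can. A call is refused whole if a number of a shift passes 1 or a number of a turn 1, either way. A call with a gripper value outside its range is refused whole. "hand" is the closure, from -1 (fully open) to 1 (shut), set as the call begins (left out, the last holds). The fingers move at their own pace and stop on an object; "force" is the grip in N (left out, the last holds). Time passes only in rows, so rows that do not move let the fingers close. It gives the time, the measured TCP pose, the force, the opening and the grip force at its end, in the units of the state.
- get_obs(): the state, without advancing time (a new reading comes with each control period).
- camera(name): name is "scene" or "top" or "wrist"; returns the picture (400x640x3 uint8, red, green, blue); there is no depth.
- camera_params(name): a dict with "mtx" (3x3 intrinsics, pixels), "R" (3x3) and "t" (3): a world point X has camera coordinates R X + t. Camera axes: x right, y down, z forward; pixel columns grow to the right and rows downward; lengths in m; the calibration is good to about 2 mm. The wrist camera is an equidistant fisheye: a pixel r from the principal point sees the ray r / f radians off the axis. A picture is of the moment at which its call begins: read the wrist's pose just before it. camera_params takes no time and is no camera call; for the wrist camera it gives the pose at the moment of the call.
- hand_in(): hands the job in; it is judged then, once.
The state is a dict: "clock": time; "joint_pos": joint angles; "joint_velocities": joint speeds; "tau": joint torques, N m; "position": TCP position; "ee_rot": TCP orientation; "ft_force": force on the tool from outside, world axes, zero at the start; "torque": the same for the moment, N m; "grip_width": opening from 0.0 (shut) to 1.0 (fully open); "grasp_force": force on a finger pad.
Only numpy, scipy, OpenCV 4.12 (cv2) and the standard library are available. Lean on these libraries where they do the work, as an engineer would, in place of code of your own. Each camera call takes 0.05 s, during which the arm holds its last target. There are 200 camera calls.

### The job

Change the worn cogs of the reactor's pump drive. First, with the pusher and never with the fingers, sweep every white broken chunk on the bench into the scrap bay and stand the pusher upright back on the middle of its mat. The worn grey cogs on the hubs go into the black scrap bin; each new coloured cog then goes, boss up, onto the splined hub of its own colour, turned until its master slot finds the white master spline and it sits fully home, flush on the coloured shoulder; leave the other things on the bench where they are.

Things in the scene. Friction and masses are not known exactly. Their poses are not given: they have to be found in the camera images.
- cog_red_mid (a point): red cog (may be absent), boss up, 90 g; point at its centre, 13.5 mm above its underside. 27 mm high: toothed flange 7 mm high, 73 mm wide, below an octagonal boss 48 mm across flats (flats face +x and every 45 deg) to grip, fingertips 8 mm or more above the underside. 27 mm bore with four slots at 90 deg, 8 mm wide, but 17 mm for the master slot, at +x, marked by white strips. z up
- cog_blue_mid (a point): blue cog (may be absent), boss up, 90 g; point at its centre, 13.5 mm above its underside. 27 mm high: toothed flange 7 mm high, 73 mm wide, below an octagonal boss 48 mm across flats (flats face +x and every 45 deg) to grip, fingertips 8 mm or more above the underside. 27 mm bore with four slots at 90 deg, 8 mm wide, but 17 mm for the master slot, at +x, marked by white strips. z up
- cog_yellow_mid (a point): yellow cog (may be absent), boss up, 90 g; point at its centre, 13.5 mm above its underside. 27 mm high: toothed flange 7 mm high, 73 mm wide, below an octagonal boss 48 mm across flats (flats face +x and every 45 deg) to grip, fingertips 8 mm or more above the underside. 27 mm bore with four slots at 90 deg, 8 mm wide, but 17 mm for the master slot, at +x, marked by white strips. z up
- hub_red_seat (a point): fixed upright hub on a red shoulder (54 mm wide); point on its axis on the shoulder, 23 mm above the bench, where a cog's underside seats. Above it: four splines 18 mm high, out to 17 mm from the axis, 5 mm wide, but 14 mm for the white master, at +x; 24 mm round core, 24 mm high, tapering to its tip at 31 mm. z up. A cog more than 5 deg off stops on the spline tops
- hub_blue_seat (a point): fixed upright hub on a blue shoulder (54 mm wide); point on its axis on the shoulder, 23 mm above the bench, where a cog's underside seats. Above it: four splines 18 mm high, out to 17 mm from the axis, 5 mm wide, but 14 mm for the white master, at +x; 24 mm round core, 24 mm high, tapering to its tip at 31 mm. z up. A cog more than 5 deg off stops on the spline tops
- hub_yellow_seat (a point): fixed upright hub on a yellow shoulder (54 mm wide); point on its axis on the shoulder, 23 mm above the bench, where a cog's underside seats. Above it: four splines 18 mm high, out to 17 mm from the axis, 5 mm wide, but 14 mm for the white master, at +x; 24 mm round core, 24 mm high, tapering to its tip at 31 mm. z up. A cog more than 5 deg off stops on the spline tops
- old0_mid (a point): worn grey cog (may be absent), some teeth missing, at start seated on one of the hubs; same shape, size, slots and axes as the coloured cogs; point at its centre, 13.5 mm above its underside
- old1_mid (a point): worn grey cog (may be absent), some teeth missing, at start seated on one of the hubs; same shape, size, slots and axes as the coloured cogs; point at its centre, 13.5 mm above its underside
- old2_mid (a point): worn grey cog (may be absent), some teeth missing, at start seated on one of the hubs; same shape, size, slots and axes as the coloured cogs; point at its centre, 13.5 mm above its underside
- bin: fixed black scrap bin, open-topped box 140 x 140 x 90 mm (x, y, z), walls and floor 5 mm thick, for worn cogs; origin under its centre
- deck: low steel deck carrying the three hubs in a row along its y, 120 mm apart: 110 x 360 x 15 mm (x, y, z), fixed; origin under its centre
- bay: fixed scrap bay: yellow patch level with the bench (no step) inside three aluminium walls 35 mm high, 8 mm thick, one side open. Origin on the bench, middle of the open side; +x leads into the bay; inside x 0 to 122 mm, y -95 to 95 mm
- chunk0_mid (a point): white broken chunk of an old cog (may be absent), about 25 x 25 x 18 mm, 18 g, lying on the bench 50 to 150 mm before the open side of the bay and within 55 mm of its centre line; point at its centre
- chunk1_mid (a point): white broken chunk of an old cog (may be absent), about 25 x 25 x 18 mm, 18 g, lying on the bench 50 to 150 mm before the open side of the bay and within 55 mm of its centre line; point at its centre
- chunk2_mid (a point): white broken chunk of an old cog (may be absent), about 25 x 25 x 18 mm, 18 g, lying on the bench 50 to 150 mm before the open side of the bay and within 55 mm of its centre line; point at its centre
- chunk3_mid (a point): white broken chunk of an old cog (may be absent), about 25 x 25 x 18 mm, 18 g, lying on the bench 50 to 150 mm before the open side of the bay and within 55 mm of its centre line; point at its centre
- pusher_grip (a point): bench pusher standing on its base on the mat: blue block with rubber foot 60 x 110 x 36 mm (its x, y, z), with a grey upright handle 26 x 26 mm on its middle, from 36 to 100 mm above the underside; point on the handle's axis 68 mm above the underside. It pushes along its x, with either broad face; z up. 400 g
- mat: black rubber parking mat fixed on the bench, 100 x 140 x 4 mm (x, y, z); origin under its centre; the pusher's home, its long side along the mat's y
- acid_bottle_mid (a point): bystander, leave alone: glass bottle with red cap, 60 mm wide, 110 mm high; point half-way up
- amber_jar_mid (a point): bystander, leave alone: amber jar, 48 mm wide, 60 mm high; point half-way up
- beaker_mid (a point): bystander, leave alone: open glass beaker, 68 mm wide, 75 mm high; point half-way up
- wrench_mid (a point): bystander, leave alone: wrench 150 mm long lying along its x; point half-way up
- tip_box_mid (a point): bystander, leave alone: green box 80 x 60 x 45 mm; point half-way up
- cap_jar_mid (a point): bystander, leave alone: small white jar with red cap, 40 mm wide, 45 mm high; point half-way up
There are look-alikes about, which are no part of the job. What is shaped like the part that bears cog_yellow_mid but green is not meant.

How it is judged:
By the outcome, as a careful person would: the job done as asked, in the order asked, and still so for the second after the job is handed in, with the robot touching nothing.
Of cog_red, cog_blue, cog_yellow only 2 to 3 are there at a start; the rules pass over those that are not, and their reading is None.
Of old0, old1, old2 only 2 to 3 are there at a start; the rules pass over those that are not, and their reading is None.
Of chunk0, chunk1, chunk2, chunk3 only 3 to 4 are there at a start; the rules pass over those that are not, and their reading is None.
At some moment in a run one of cog_red, cog_blue, cog_yellow may be knocked a few centimetres aside while the robot is not near it.
Once in a run the grip may slacken for a moment while it holds something.
It also fails if it takes over 210 s, if anything falls off the work surface, if the arm or the gripper's body presses on something with over 40 N, if the wrist force passes 120 N, or if a joint passes its speed limit or range.

## Working session

There is one attempt and no reset: what is moved stays moved. The work goes in short steps, Python scripts to look and compute and a tool call to move; the robot and the scene stay as the last step left them, time stands still between calls to the robot, and variables do not carry over. Pictures are saved under pics/ and viewed, at most 14 in all, crops included, and the job is handed in when it is done.

Besides the shell and the picture viewer there is one more tool, called after "Request:" by a JSON object that holds its "op" and its "data", one argument or row to a line. carry_out: Moves the arm, as the interface text tells. Its arguments: {"type":"object","properties":{"commands":{"type":"array"},"hand":{"type":"number"},"force":{"type":"number"}},"required":["commands"]}

```bash
ls; mkdir -p pics
cat > h.py <<'E'
import numpy as np, cv2
from workcell import get_obs, camera, camera_params, hand_in
from scipy.spatial.transform import Rotation as Ro
def save(n,im): cv2.imwrite('pics/'+n, im[...,::-1])
def ray(P,uv,fish=False):
    K=np.array(P['mtx']);R=np.array(P['R']);t=np.array(P['t'])
    x=(uv[0]-K[0,2])/K[0,0]; y=(uv[1]-K[1,2])/K[1,1]
    if fish:
        r=np.hypot(x,y); d=np.array([x/r*np.sin(r),y/r*np.sin(r),np.cos(r)]) if r>0 else np.array([0,0,1.])
    else: d=np.array([x,y,1.])
    return -R.T@t, R.T@d
def onz(P,uv,z,fish=False):
    o,d=ray(P,uv,fish); return o+d*(z-o[2])/d[2]
def proj(P,X,fish=False):
    K=np.array(P['mtx']);c=np.array(P['R'])@X+np.array(P['t'])
    if fish:
        th=np.arctan2(np.hypot(c[0],c[1]),c[2]); s=th/np.hypot(c[0],c[1]); return K[:2,2]+np.array([K[0,0]*c[0]*s,K[1,1]*c[1]*s])
    return K[:2,2]+np.array([K[0,0]*c[0],K[1,1]*c[1]])/c[2]
E
python3 - <<'E'
from h import *
for n in('top','scene','wrist'):
    save(n+'0.png',camera(n)); P=camera_params(n); print(n,np.round(P['mtx'],1).tolist(),np.round(P['R'],3).tolist(),np.round(P['t'],3).tolist(),-np.array(P['R']).T@P['t'])
o=get_obs();print({k:np.round(v,3).tolist() for k,v in o.items()})
E
```

```text
pics
top [[423.4, 0.0, 323.1], [0.0, 423.4, 204.7], [0.0, 0.0, 1.0]] [[0.013, -1.0, -0.007], [-0.982, -0.011, -0.188], [0.188, 0.009, -0.982]] [-0.043, 0.554, 1.21] [ 0.31714482 -0.04841569  1.29222454]
scene [[422.6, 0.0, 328.6], [0.0, 422.6, 198.9], [0.0, 0.0, 1.0]] [[0.554, 0.832, -0.025], [0.456, -0.329, -0.827], [-0.696, 0.447, -0.562]] [-0.243, -0.219, 2.03] [ 1.64804233 -0.77789643  0.95280955]
wrist [[309.7, 0.0, 323.5], [0.0, 309.7, 198.9], [0.0, 0.0, 1.0]] [[0.35, -0.937, -0.001], [-0.897, -0.336, 0.288], [-0.271, -0.1, -0.958]] [-0.625, -0.038, 0.379] [ 0.28691473 -0.56015771  0.37268663]
{'clock': 0.15, 'joint_pos': [1.19, 0.333, -0.065, 1.461, 0.022, 1.35, -0.089], 'joint_velocities': [-0.0, -0.002, -0.001, -0.003, 0.0, -0.002, -0.0], 'tau': [0.001, -62.583, 0.049, -39.185, 0.016, 0.008, -0.0], 'position': [0.219, -0.585, 0.231], 'ee_rot': [0.984, 0.178, -0.0, -0.001], 'ft_force': [0.412, -0.658, 1.13], 'torque': [-0.012, 0.049, 0.002], 'grasp_force': 0.0, 'grip_width': 0.997}
```

View pics/top0.png

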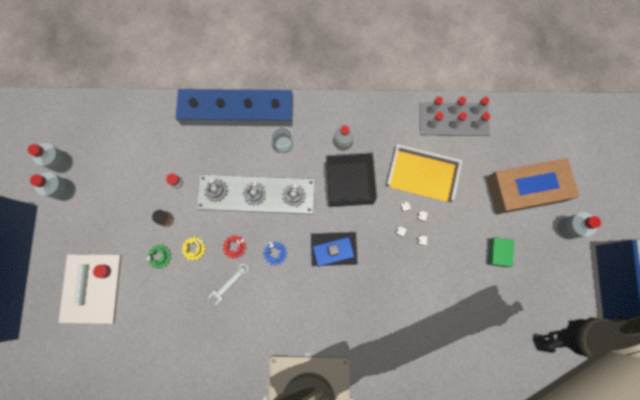

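View pics/scene0.png

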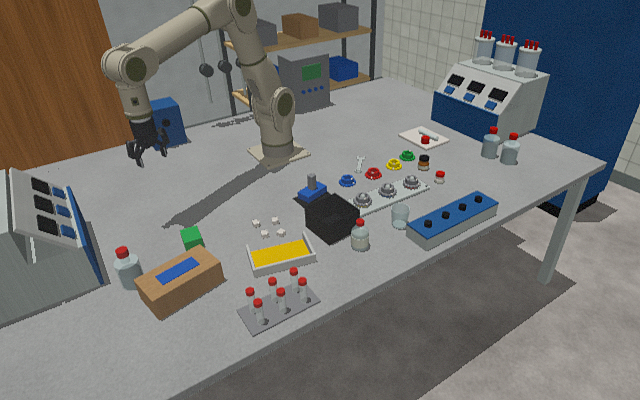

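Top view: green look‑alike (159,256), yellow (193,248), red (234,246) and blue (275,253) cogs. There are 3 worn cogs on the deck at (215,188), (254,192), (293,194), chunks at (405,206), (423,215), (401,231), (423,240), the pusher at (333,250), the bin at (351,179) and the bay at (425,175). Now measuring, with one crop to check.

Run:
```python
from h import *
T=cv2.imread('pics/top0.png');S=cv2.imread('pics/scene0.png')
a=cv2.resize(T[140:300,140:460],None,fx=2.5,fy=2.5,interpolation=cv2.INTER_CUBIC)
b=cv2.resize(S[140:220,335:455],None,fx=4,fy=4,interpolation=cv2.INTER_CUBIC)[:, :480]
b2=cv2.resize(S[205:275,240:320],None,fx=4,fy=4,interpolation=cv2.INTER_CUBIC)[:200,:320]
c=np.zeros((600,800,3),np.uint8);c[:400]=a;c[400:600,:480]=b[60:260];c[400:600,480:]=b2
cv2.imwrite('pics/crop1.png',c)
P=camera_params('top')
hsv=cv2.cvtColor(T,cv2.COLOR_BGR2HSV)
def blobs(m,z,mn=8):
    n,l,s,ce=cv2.connectedComponentsWithStats(m.astype(np.uint8))
    for i in range(1,n):
        if s[i,4]>=mn:
            r=cv2.minAreaRect(np.argwhere(l==i)[:,::-1].astype(np.float32)); bx=[np.round(onz(P,q,z)[:2],3).tolist() for q in cv2.boxPoints(r)]
            print(np.round(ce[i],1),s[i,4],np.round(onz(P,ce[i],z)[:2],3),bx if s[i,4]>150 else '')
H,Sa,V=cv2.split(hsv)
W=np.zeros_like(H,bool);W[140:300,130:470]=1
sat=(Sa>120)&(V>60)&W
print('red');blobs(sat&((H<8)|(H>172)),.007)
print('yellow');blobs(sat&(H>18)&(H<36),.0)
print('blue');blobs(sat&(H>100)&(H<125),.0)
print('green');blobs(sat&(H>45)&(H<90),.007)
print('dark');blobs((V<60)&W,.0,60)
w2=W.copy();w2[:,:385]=0;w2[:200]=0
print('white');blobs((V>190)&(Sa<40)&w2,.009,5)
w3=W.copy();w3[:,330:]=0;w3[230:]=0
print('deck');blobs((V>165)&(Sa<50)&w3,.015,100)
```

```text
red
[171.9 178.8] 97 [0.641 0.439] 
[233.5 247.4] 245 [0.428 0.234] [[0.429, 0.278], [0.475, 0.235], [0.432, 0.189], [0.386, 0.232]]
yellow
[422.8 175.7] 2260 [ 0.661 -0.349] [[0.625, -0.24], [0.745, -0.272], [0.698, -0.457], [0.58, -0.423]]
[193.2 249. ] 276 [0.423 0.358] [[0.401, 0.397], [0.466, 0.386], [0.45, 0.321], [0.386, 0.332]]
blue
[333.2 251.4] 688 [ 0.42  -0.069] [[0.437, -0.004], [0.468, -0.116], [0.405, -0.133], [0.374, -0.022]]
[275.5 254.1] 201 [0.41  0.106] [[0.421, 0.151], [0.453, 0.096], [0.404, 0.066], [0.372, 0.12]]
green
[160.1 256.2] 133 [0.399 0.455] 
dark
[355.  175.3] 713 [ 0.66  -0.136] [[0.72, -0.048], [0.73, -0.19], [0.573, -0.197], [0.564, -0.058]]
white
[405.8 205.6] 65 [ 0.563 -0.291] 
[423.  215.1] 64 [ 0.534 -0.343] 
[401.4 230.5] 63 [ 0.486 -0.276] 
[423.  239.7] 66 [ 0.459 -0.341] 
deck
[137.9 151.4] 278 [0.727 0.551] [[0.764, 0.579], [0.765, 0.493], [0.673, 0.485], [0.672, 0.57]]
[252.2 190.2] 6162 [0.605 0.184] [[0.48, 0.499], [0.765, 0.525], [0.771, -0.052], [0.487, -0.055]]
[176.7 151.5] 135 [0.727 0.428]
```

View pics/crop1.png

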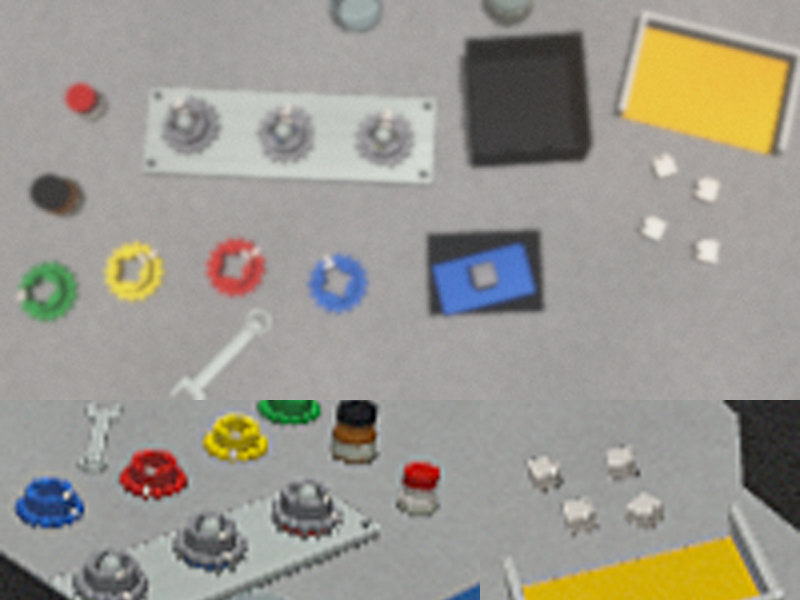

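```bash
cat >> h.py <<'E'
def psi():
    R=Ro.from_quat(get_obs()['ee_rot']).as_matrix(); return np.degrees(np.arctan2(R[1,0],R[0,0]))
def go(x,y,z,ps=None):
    "turn first (about tool z), then shift; prints units"
    o=get_obs();p=np.array(o['position']);R=Ro.from_quat(o['ee_rot']).as_matrix();p0=psi();ps=p0 if ps is None else ps
    a=(p0-ps+180)%360-180; c,s=np.cos(np.radians(ps)),np.sin(np.radians(ps))
    d=np.array([x,y,z])-p; sh=np.array([d[0]*c+d[1]*s, d[0]*s-d[1]*c, -d[2]])/.04
    print('psi %.1f turn units %.2f  shift units (after turn) %s  tilt %s'%(p0,a/6,np.round(sh,2),np.round(R[:2,2],3)))
E
python3 - <<'E'
from h import *
P=camera_params('top')
print('handle',onz(P,(333.2,250),.104))
for n,uv in dict(r=(215,188),b=(254,192),y=(293,194)).items(): print(n,onz(P,uv,.05))
go(.40,-.08,.28,105)
E
```

```text
handle [ 0.41608372 -0.06714062  0.104     ]
r [0.60272775 0.28998485 0.05      ]
b [0.59171947 0.17169056 0.05      ]
y [0.58690538 0.05414596 0.05      ]
psi 20.5 turn units -14.08  shift units (after turn) [11.03  7.64 -1.23]  tilt [-0.     0.001]
```

Request:
{"op": "carry_out", "data": {
  "commands": [
    [[0,0,-0.08,0,0,-0.94],[0,0,-0.08,0,0,-0.94],[0,0,-0.08,0,0,-0.94],[0,0,-0.08,0,0,-0.94],[0,0,-0.08,0,0,-0.94],[0,0,-0.08,0,0,-0.94],[0,0,-0.08,0,0,-0.94],[0,0,-0.08,0,0,-0.94],[0,0,-0.08,0,0,-0.94],[0,0,-0.08,0,0,-0.94],[0,0,-0.08,0,0,-0.94],[0,0,-0.08,0,0,-0.94],[0,0,-0.08,0,0,-0.94],[0,0,-0.08,0,0,-0.94],[0,0,-0.08,0,0,-0.94]]
  ],
  "hand": -1
}}

```text
clock: 1.4
position: [0.2188, -0.5853, 0.2791]
ee_rot: [0.606, 0.795, 0.0, -0.0]
ft_force: [0.3, 0.4, -0.5]
grip_width: 1.004
grasp_force: 0.0
```

Request:
{"op": "carry_out", "data": {
  "commands": [
    [[0.69,0.48,0,0,0,0],[0.69,0.48,0,0,0,0],[0.69,0.48,0,0,0,0],[0.69,0.48,0,0,0,0],[0.69,0.48,0,0,0,0],[0.69,0.48,0,0,0,0],[0.69,0.48,0,0,0,0],[0.69,0.48,0,0,0,0],[0.69,0.48,0,0,0,0],[0.69,0.48,0,0,0,0],[0.69,0.48,0,0,0,0],[0.69,0.48,0,0,0,0],[0.69,0.48,0,0,0,0],[0.69,0.48,0,0,0,0],[0.69,0.48,0,0,0,0],[0.69,0.48,0,0,0,0],[0,0,0,0,0,0],[0,0,0,0,0,0]]
  ]
}}

```text
clock: 2.9
position: [0.4007, -0.0777, 0.2794]
ee_rot: [0.607, 0.795, -0.0, 0.0]
ft_force: [0.2, -1.4, 0.7]
grip_width: 0.998
grasp_force: 0.0
```

Run:
```python
from h import *
import pickle
P=camera_params('wrist'); im=camera('wrist'); save('w1.png',im); pickle.dump(P,open('w1.pkl','wb'))
print(get_obs()['position'],psi(),get_obs()['clock'])
for n,X in dict(handle=(.416,-.067,.104),yhub=(.587,.054,.05)).items(): print(n,proj(P,np.array(X),True))
```

```text
[ 0.40028963 -0.07911444  0.27919376] 105.15703485730171 2.95
handle [341.09892638 172.60967315]
yhub [488.67376414 113.33839019]
```

View pics/w1.png

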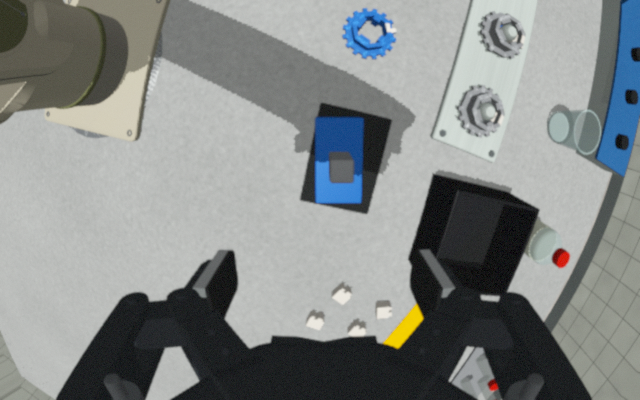

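Wrist view: pusher block (315–363,117–204) with handle at (341,167) on the black mat (302–392,104–212). Four chunks lie at (342,293), (315,320), (357,328), (384,310).

Run:
```python
from h import *
import pickle
P=pickle.load(open('w1.pkl','rb'));im=cv2.imread('pics/w1.png');h,s,v=cv2.split(cv2.cvtColor(im,cv2.COLOR_BGR2HSV))
W=np.zeros_like(h,bool);W[98:220,295:400]=1
def rect(m,z):
    n,l,st,ce=cv2.connectedComponentsWithStats(m.astype(np.uint8));i=1+np.argmax(st[1:,4])
    pts=np.array([onz(P,q,z,True)[:2] for q in np.argwhere(l==i)[:,::-1]],np.float32)
    r=cv2.minAreaRect(pts*1000);print(np.round(r[0],1),np.round(r[1],1),round(r[2],1),st[i,4])
b=(s>130)&(h>100)&(h<125)&W
rect(b,.04)
g=(s<90)&W&(v>55)&(v<130);k=np.zeros_like(W);k[148:188,325:358]=1
rect(g&k,.104)
rect((b|((v<50)&W)|(g&k)),.004)
print(np.round(v[167,300:400:4]),np.round(v[120:215:5,375]))
print(v[145:190:3,340],s[145:190:3,340])
```

```text
[415.8 -64.9] [ 61.8 111.3] 15.2 3548
[414.4 -61.4] [24.9 32.3] 16.5 691
[426. -67.] [ 98.6 135.8] 3.0 6006
[188 189  54  49 209 223 223 199 105 106 106 107 107 101 138 134  33  30
  29  32 101 123 188 192 195] [ 29  30  36  33  30  31  33  33  32  31  34  49  78 148 180 192 190 189
 186]
[136 136 123  75  77  95 104 107 103 107 105 103 101 212 217] [221 216 139  20  17  11   5   7   7  12   5  12  18 177 179]
```

```bash
python3 -c "
from h import *
go(.416,-.0655,.055,105.2)"
```

```text
psi 105.2 turn units -0.01  shift units (after turn) [0.23 0.47 5.6 ]  tilt [-0.    -0.001]
```

Request:
{"op": "carry_out", "data": {
  "commands": [
    [[0.23,0.47,0.6,0,0,0],[0,0,0.8,0,0,0],[0,0,0.8,0,0,0],[0,0,0.8,0,0,0],[0,0,0.8,0,0,0],[0,0,0.6,0,0,0],[0,0,0.6,0,0,0],[0,0,0.6,0,0,0],[0,0,0,0,0,0]]
  ]
}}

```text
clock: 3.7
position: [0.4129, -0.0662, 0.0514]
ee_rot: [0.609, 0.793, -0.001, -0.003]
ft_force: [-0.5, 0.6, -0.9]
grip_width: 1.003
grasp_force: 0.0
```

Request:
{"op": "carry_out", "data": {
  "commands": [
    [[0,0,0,0,0,0],[0,0,0,0,0,0],[0,0,0,0,0,0],[0,0,0,0,0,0],[0,0,0,0,0,0],[0,0,0,0,0,0],[0,0,0,0,0,0],[0,0,0,0,0,0]]
  ],
  "hand": 1,
  "force": 70
}}

```text
clock: 4.37
position: [0.4172, -0.0656, 0.0564]
ee_rot: [0.608, 0.794, 0.0, 0.001]
ft_force: [-0.7, -0.8, 7.5]
grip_width: 0.295
grasp_force: 69.5
```

```bash
python3 -c "
from h import *
o=get_obs();print(o['position'],o['grip_width'],o['grasp_force'])
import numpy as np
a=np.radians(-15.3);c=np.array([.602,-.332]);d=np.array([np.cos(a),np.sin(a)]);n=np.array([-d[1],d[0]])
s=c-.20*d-.0085*n;e=c+.02*d-.0085*n
print(s,e);go(s[0],s[1],.067,74.7);go(e[0],e[1],.055,74.7)"
```

```text
[ 0.41715338 -0.06564931  0.05635507] 0.2947153412163307 69.49311017990112
[ 0.4068456  -0.28742413] [ 0.61904823 -0.3454762 ]
psi 105.1 turn units 5.07  shift units (after turn) [-5.42  1.21 -0.27]  tilt [ 0.002 -0.001]
psi 105.1 turn units 5.07  shift units (after turn) [-5.42  6.71  0.03]  tilt [ 0.002 -0.001]
```

Request:
{"op": "carry_out", "data": {
  "commands": [
    [[0,0,-0.2,0,0,0],[0,0,-0.2,0,0,0],[0,0,0,0,0,0.8],[0,0,0,0,0,0.8],[0,0,0,0,0,0.87],[0,0,0,0,0,0.87],[0,0,0,0,0,0.87],[0,0,0,0,0,0.86],[-0.6,0.13,0,0,0,0],[-0.6,0.13,0,0,0,0],[-0.6,0.13,0,0,0,0],[-0.6,0.13,0,0,0,0],[-0.6,0.13,0,0,0,0],[-0.6,0.13,0,0,0,0],[-0.6,0.13,0,0,0,0],[-0.6,0.13,0,0,0,0],[-0.6,0.13,0,0,0,0],[0,0,0,0,0,0]]
  ]
}}

```text
clock: 5.87
position: [0.403, -0.2911, 0.0719]
ee_rot: [0.797, 0.604, -0.0, 0.001]
ft_force: [-0.5, 1.3, -3.5]
grip_width: 0.296
grasp_force: 69.7
```

Run:
```python
from h import *
o=get_obs();print(o['position'],o['grip_width'],o['grasp_force'])
go(.4068,-.2874,.0525,74.7)
go(.619,-.3455,.0525,74.7)
P=camera_params('top');T=cv2.cvtColor(camera('top'),cv2.COLOR_RGB2HSV);H,S,V=cv2.split(T)
m=((V>180)&(S<45));m[:,:385]=0;m[:200]=0;m[260:]=0;m[:,470:]=0
n,l,s,ce=cv2.connectedComponentsWithStats(m.astype(np.uint8))
a=np.radians(-15.3);c=np.array([.602,-.332]);d=np.array([np.cos(a),np.sin(a)]);nn=np.array([-d[1],d[0]])
for i in range(1,n):
    if s[i,4]>8:
        x=onz(P,ce[i],.009)[:2];print(ce[i],s[i,4],x,(x-c)@d,(x-c)@nn)
```

```text
[ 0.40298984 -0.29110767  0.0719047 ] 0.29624185997547675 69.71258282661438
psi 74.4 turn units -0.06  shift units (after turn) [0.11 0.07 0.49]  tilt [ 0.    -0.002]
psi 74.4 turn units -0.06  shift units (after turn) [0.11 5.57 0.49]  tilt [ 0.    -0.002]
[405.7875 205.5125] 80 [ 0.56349933 -0.29105318] -0.04794087131298093 0.029336269597606247
[422.90361446 214.95180723] 83 [ 0.53463411 -0.34276634] -0.06213732419050288 -0.028160798393002888
[401.62903226 229.82258065] 62 [ 0.48792178 -0.27660413] -0.12465246748389792 0.0233303340847422
[452.55555556 234.66666667] 9 [ 0.47495969 -0.43079405] -0.09646858209349159 -0.1288150508577227
[451.23316062 241.93782383] 193 [ 0.4527764  -0.42581278] -0.11918006353579218 -0.12986389353575056
[425.375   254.03125] 32 [ 0.41530981 -0.34645375] -0.1762594554668639 -0.06320398634179412
[431.04 252.8 ] 25 [ 0.41922081 -0.36362356] -0.1679564186802562 -0.07873324413041374
```

Request:
{"op": "carry_out", "data": {
  "commands": [
    [[0.11,0,0.24,0,0,-0.06],[0,0,0.22,0,0,0],[0,0,0,0,0,0],[0,0.31,0,0,0,0],[0,0.31,0,0,0,0],[0,0.31,0,0,0,0],[0,0.31,0,0,0,0],[0,0.31,0,0,0,0],[0,0.31,0,0,0,0],[0,0.31,0,0,0,0],[0,0.31,0,0,0,0]]
  ]
}}

```text
clock: 6.83
position: [0.5011, -0.3059, 0.0521]
ee_rot: [0.793, 0.61, -0.001, -0.001]
ft_force: [-5.3, 0.8, 3.0]
grip_width: 0.299
grasp_force: 71.6
```

Request:
{"op": "carry_out", "data": {
  "commands": [
    [[0,0.31,0,0,0,0],[0,0.31,0,0,0,0],[0,0.31,0,0,0,0],[0,0.31,0,0,0,0],[0,0.31,0,0,0,0],[0,0.31,0,0,0,0],[0,0.31,0,0,0,0],[0,0.31,0,0,0,0],[0,0.31,0,0,0,0],[0,0.31,0,0,0,0],[0,0,0,0,0,0],[0,0,0,0,0,0]]
  ]
}}

```text
clock: 7.83
position: [0.6216, -0.3377, 0.0521]
ee_rot: [0.793, 0.61, 0.0, -0.0]
ft_force: [-0.0, -0.4, -2.5]
grip_width: 0.298
grasp_force: 70.8
```

Run:
```python
from h import *
o=get_obs();print(o['position'],o['grip_width'],o['grasp_force'],o['ft_force'])
go(.619,-.3455,.0525,74.7)
go(.55,-.33,.09,74.7)
T=camera('top')[130:270,360:500];S=camera('scene')[190:290,200:340]
save('sw1.png',np.hstack([cv2.resize(T,(400,400),interpolation=2),cv2.resize(S,(400,400),interpolation=2)]))
```

```text
[ 0.62162991 -0.33770476  0.05207584] 0.29834292661156686 70.83668231964111 [-0.00408433 -0.42099056 -2.54806632]
psi 75.1 turn units 0.07  shift units (after turn) [-0.21 -0.01 -0.01]  tilt [0.    0.001]
psi 75.1 turn units 0.07  shift units (after turn) [-0.29 -1.78 -0.95]  tilt [0.    0.001]
```

View pics/sw1.png

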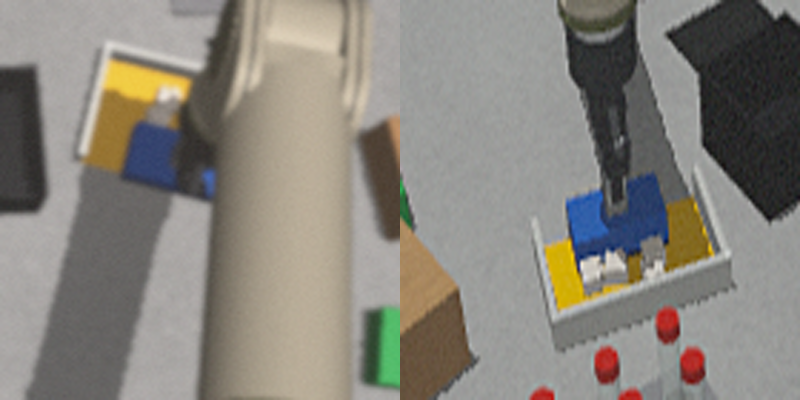

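Both sides show the chunks inside the bay (two left, two right of the push face). Now backing out to the mat.

Request:
{"op": "carry_out", "data": {
  "commands": [
    [[0,-0.2,0,0,0,0],[0,-0.4,-0.25,0,0,0],[0,-0.5,-0.25,0,0,0],[0,-0.5,0,0,0,0],[0,-0.5,0,0,0,0],[0,-0.5,0,0,0,0],[0,-0.5,0,0,0,0],[0,-0.5,0,0,0,0],[0,-0.5,0,0,0,0],[0,-0.5,0,0,0,0],[0,-0.5,0,0,0,0],[0,0,0,0,0,-0.75],[0,0,0,0,0,-0.75],[0,0,0,0,0,-0.75],[0,0,0,0,0,-0.74],[0,0,0,0,0,0],[0,0,0,0,0,0]]
  ]
}}

```text
clock: 9.35
position: [0.4232, -0.2865, 0.0727]
ee_rot: [0.689, 0.724, -0.0, -0.0]
ft_force: [-0.4, 0.3, -3.3]
grip_width: 0.298
grasp_force: 71.1
```

Run:
```python
from h import *
o=get_obs();print(o['position'],o['grip_width'],o['grasp_force'])
go(.426,-.067,.072,93)
P=camera_params('top');I=camera('top');T=cv2.cvtColor(I,cv2.COLOR_RGB2HSV);H,S,V=cv2.split(T);save('t2.png',I)
m=((V>180)&(S<45));m[:,:375]=0;m[:140]=0;m[260:]=0;m[:,480:]=0
n,l,s,ce=cv2.connectedComponentsWithStats(m.astype(np.uint8))
a=np.radians(-15.3);c=np.array([.602,-.332]);d=np.array([np.cos(a),np.sin(a)]);nn=np.array([-d[1],d[0]])
for i in range(1,n):
    if s[i,4]>8:
        x=onz(P,ce[i],.009)[:2];print(ce[i],s[i,2:],(x-c)@d,(x-c)@nn)
# mat
m=V<55;m[:,:295]=0;m[:,372:]=0;m[:225]=0;m[275:]=0
n,l,s,ce=cv2.connectedComponentsWithStats(m.astype(np.uint8));i=1+np.argmax(s[1:,4])
pts=np.array([onz(P,q,.004)[:2] for q in np.argwhere(l==i)[:,::-1]],np.float32);print(cv2.minAreaRect(pts*1000),s[i])
```

```text
[ 0.4232251  -0.2864675   0.07267949] 0.2975594124087773 71.07341766357422
psi 92.8 turn units -0.03  shift units (after turn) [5.48 0.36 0.02]  tilt [-0.001 -0.   ]
[432.47584541 163.23188406] [ 75  56 414] 0.10627895965717359 -0.018544272356422805
[416.63333333 167.85555556] [11 14 90] 0.07803527677711294 0.025652330549294597
[433.23 175.42] [ 17  10 100] 0.06845155770512824 -0.029869927319749023
[448.3255814  231.84302326] [ 27  19 172] -0.09157657134322092 -0.11456314664973397
[423.58333333 245.02777778] [ 6 14 36] -0.1513370453958889 -0.051689538177883014
[429.03571429 244.14285714] [ 5 10 28] -0.14418787169139075 -0.06690094566953103
[463.5        254.66666667] [ 5 12 30] -0.1465031836428085 -0.17379655642468012
[469.32352941 254.82352941] [ 5 11 34] -0.14213821258209453 -0.19070998019373964
((425.1296691894531, -124.10334777832031), (30.27661895751953, 15.105179786682129), 0.7138867974281311) [349 245   6  11  25]
```

Run:
```python
from h import *
I=cv2.imread('pics/t2.png');P=camera_params('top')
cv2.imwrite('pics/t2c.png',cv2.resize(I[140:290,290:490],(800,600),interpolation=cv2.INTER_CUBIC))
V=cv2.cvtColor(I,cv2.COLOR_BGR2HSV)[...,2]
print(V[250,305:365:3])
```

```text
[173 170 103  59  59  56  60  63  59  60  60  60  55  61  58  54  52  96
 168 167]
```

View pics/t2c.png

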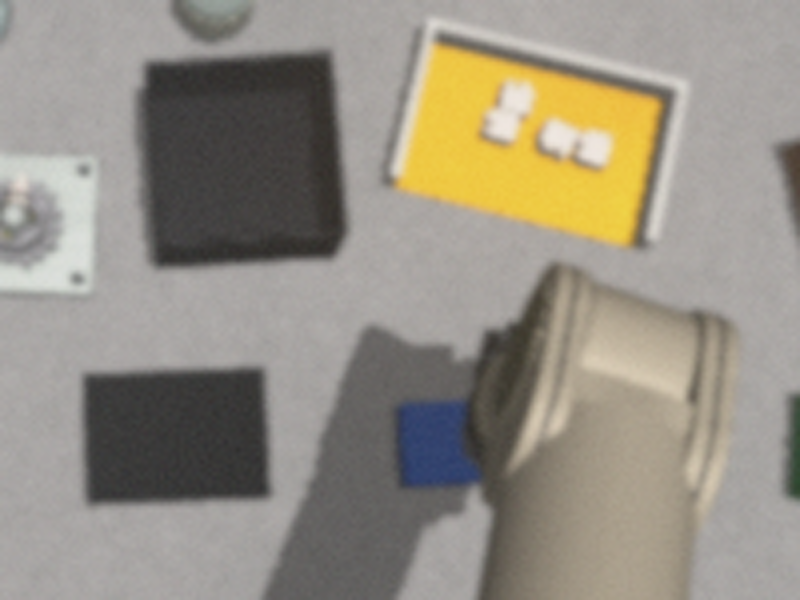

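All four chunks lie well inside the bay and the mat is clear, with corners in the crop at (84,374)–(268,497).

Run:
```python
from h import *
I=cv2.imread('pics/t2.png');P=camera_params('top')
V=cv2.cvtColor(I,cv2.COLOR_BGR2HSV)[...,2]
m=V<110;m[:,:300]=0;m[:,367:]=0;m[:228]=0;m[272:]=0
pts=np.array([onz(P,q,.004)[:2] for q in np.argwhere(m)[:,::-1]],np.float32);print(cv2.minAreaRect(pts*1000))
# bin: outer top rim
m=V<110;m[:,:320]=0;m[:,380:]=0;m[:150]=0;m[209:]=0
for z in(0,.09):
  pts=np.array([onz(P,q,z)[:2] for q in np.argwhere(m)[:,::-1]],np.float32);print(cv2.minAreaRect(pts*1000))
```

```text
((420.24700927734375, -84.25243377685547), (118.22769927978516, 165.7114715576172), 1.0501145124435425)
((647.2760009765625, -119.60596466064453), (166.4797821044922, 155.30130004882812), 4.339825630187988)
((624.2832641601562, -114.64775848388672), (154.88494873046875, 144.48497009277344), 4.33981466293335)
```

Run:
```python
from h import *
I=cv2.imread('pics/t2.png');P=camera_params('top')
V=cv2.cvtColor(I,cv2.COLOR_BGR2HSV)[...,2]
m=V<105;m[:,:300]=0;m[:,360:]=0;m[:228]=0;m[272:]=0
n,l,s,ce=cv2.connectedComponentsWithStats(m.astype(np.uint8));i=1+np.argmax(s[1:,4])
pts=np.array([onz(P,q,.004)[:2] for q in np.argwhere(l==i)[:,::-1]],np.float32);print(cv2.minAreaRect(pts*1000))
go(.425,-.068,.072,93)
```

```text
((428.86175537109375, -69.5042724609375), (97.40078735351562, 137.46974182128906), 2.825087308883667)
psi 92.8 turn units -0.03  shift units (after turn) [5.45 0.33 0.02]  tilt [-0.001 -0.   ]
```

Request:
{"op": "carry_out", "data": {
  "commands": [
    [[0.4,0.03,0,0,0,0],[0.6,0.04,0,0,0,0],[0.6,0.04,0,0,0,0],[0.6,0.04,0,0,0,0],[0.6,0.04,0,0,0,0],[0.6,0.04,0,0,0,0],[0.6,0.04,0,0,0,0],[0.6,0.04,0,0,0,0],[0.5,0.04,0,0,0,0],[0.35,0.02,0,0,0,0],[0,0,0,0,0,0],[0,0,0.2,0,0,0],[0,0,0.18,0,0,0],[0,0,0,0,0,0],[0,0,0,0,0,0]]
  ]
}}

```text
clock: 10.65
position: [0.4269, -0.0687, 0.057]
ee_rot: [0.689, 0.725, -0.0, -0.001]
ft_force: [0.4, -0.3, -3.1]
grip_width: 0.3
grasp_force: 70.9
```

```bash
python3 -c "
from h import *
o=get_obs();print(o['position'],o['grip_width'],o['ft_force']);go(.4265,-.068,.0555,93)"
```

```text
[ 0.42685776 -0.0686666   0.05697824] 0.2999858241219448 [ 0.42139546 -0.27253958 -3.14966123]
psi 92.9 turn units -0.02  shift units (after turn) [ 0.02 -0.01  0.04]  tilt [-0.001  0.001]
```

Request:
{"op": "carry_out", "data": {
  "commands": [
    [[0,0,0.04,0,0,0],[0,0,0.02,0,0,0],[0,0,0,0,0,0]]
  ]
}}

```text
clock: 10.9
position: [0.4274, -0.0687, 0.0559]
ee_rot: [0.689, 0.725, -0.001, -0.0]
ft_force: [-6.4, -0.5, 10.8]
grip_width: 0.298
grasp_force: 72.6
```

Request:
{"op": "carry_out", "data": {
  "commands": [
    [[0,0,0,0,0,0],[0,0,0,0,0,0],[0,0,0,0,0,0],[0,0,0,0,0,0],[0,0,0,0,0,0],[0,0,0,0,0,0],[0,0,-0.3,0,0,0],[0,0,-0.7,0,0,0],[0,0,-0.8,0,0,0],[0,0,-0.8,0,0,0],[0,0,-0.8,0,0,0],[0,0,-0.8,0,0,0],[0,0,-0.8,0,0,0],[0,0,-0.8,0,0,0],[0,0,0,0,0,0]]
  ],
  "hand": -1
}}

```text
clock: 12.15
position: [0.4296, -0.0678, 0.2937]
ee_rot: [0.688, 0.726, 0.002, 0.004]
ft_force: [0.3, 0.4, 0.1]
grip_width: 1.003
grasp_force: 0.0
```

Run:
```python
from h import *
P=camera_params('wrist'); im=camera('wrist'); save('w2.png',im)
o=get_obs();print(o['position'],o['clock'])
h,s,v=cv2.split(cv2.cvtColor(im,cv2.COLOR_RGB2HSV))
u=proj(P,np.array([.426,-.068,.02]),True).astype(int);print(u)
W=np.zeros_like(h,bool);W[max(0,u[1]-75):u[1]+75,u[0]-70:u[0]+70]=1
def rect(m,z):
    n,l,st,ce=cv2.connectedComponentsWithStats(m.astype(np.uint8));i=1+np.argmax(st[1:,4])
    pts=np.array([onz(P,q,z,True)[:2] for q in np.argwhere(l==i)[:,::-1]],np.float32)
    r=cv2.minAreaRect(pts*1000);print(np.round(r[0],1),np.round(r[1],1),round(r[2],1),st[i,4])
b=(s>130)&(h>100)&(h<125)&W
rect(b,.04); rect((v<60)&W,.004)
go(.5869-.0,.054,.17,105)
```

```text
[ 0.42881934 -0.06788345  0.29087828] 12.2
[319 161]
[426.1 -67.1] [ 62.2 110.3] 2.9 3267
[427.3 -66.5] [ 97.  134.6] 2.9 2283
psi 93.0 turn units -2.00  shift units (after turn) [1.92 4.61 3.02]  tilt [ 0.005 -0.002]
```

View pics/w2.png

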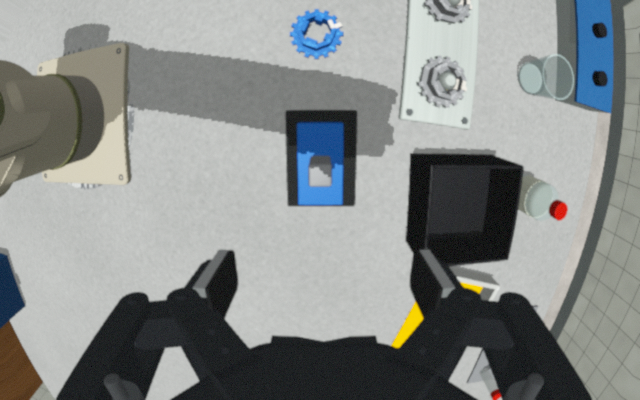

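Wrist view: the pusher (298–344,122–205) stands centred and aligned on the mat (within about 1 mm). Next, look over the deck and cogs.

Request:
{"op": "carry_out", "data": {
  "commands": [
    [[0.62,0.38,-0.17,0,0,0],[0.62,0.38,-0.17,0,0,0],[0.62,0.38,-0.17,0,0,0],[0.62,0.38,-0.17,0,0,0],[0.62,0.38,-0.17,0,0,0],[0.62,0.38,-0.17,0,0,0.25],[0,0,0,0,0,0.25],[0,0,0,0,0,0]]
  ]
}}

```text
clock: 12.87
position: [0.5105, 0.0873, 0.3277]
ee_rot: [0.706, 0.708, 0.0, -0.001]
ft_force: [-0.4, -0.6, -0.4]
grip_width: 0.999
grasp_force: 0.0
```

Run:
```python
from h import *
import pickle
P=camera_params('wrist'); im=camera('wrist'); save('w3.png',im);pickle.dump(P,open('w3.pkl','wb'))
print(get_obs()['position'],psi())
cv2.imwrite('pics/w3c.png',cv2.resize(im[0:300,120:520,::-1],(800,600),interpolation=cv2.INTER_CUBIC))
```

```text
[0.51030441 0.08582586 0.32751575] 90.12683811565154
```

View pics/w3c.png

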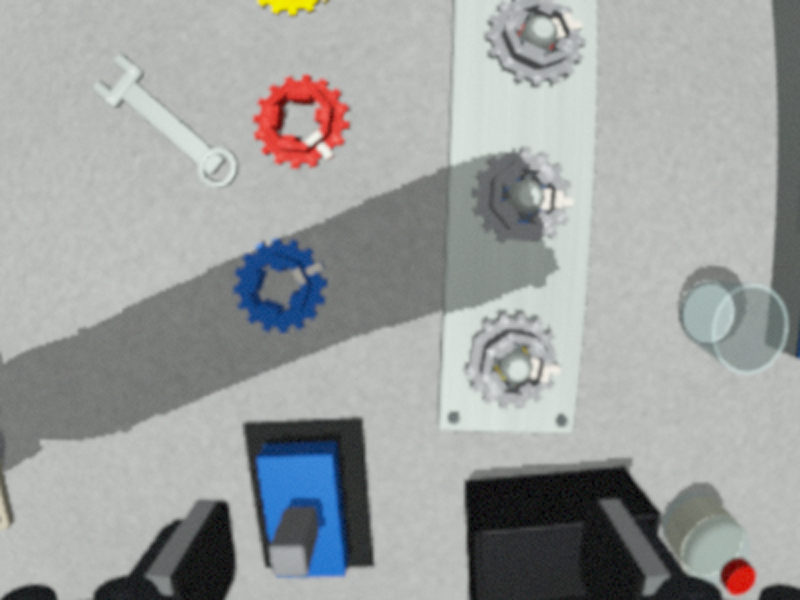

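Crop: worn cogs on red (top), blue (middle) and yellow (bottom) hubs, with tips at (543,27), (525,195), (518,370) and white masters to the right. New red cog at (301,121) and blue at (281,285). Now the numbers.

```bash
cat >> h.py <<'E'
def cogs(P,im,fish=True,W=None):
    "im RGB; flange circle and master angle of coloured cogs"
    h,s,v=cv2.split(cv2.cvtColor(im,cv2.COLOR_RGB2HSV)); out={}
    for n,m in dict(red=((h<8)|(h>172))&(s>130),blue=(h>100)&(h<125)&(s>130),yellow=(h>20)&(h<36)&(s>130)).items():
        m=cv2.morphologyEx((m&(v>50)).astype(np.uint8),cv2.MORPH_CLOSE,np.ones((3,3)))
        k,l,st,ce=cv2.connectedComponentsWithStats(m)
        for i in range(1,k):
            if st[i,4]<250: continue
            q=np.argwhere(l==i)[:,::-1]
            pts=np.array([onz(P,a,.006,fish)[:2] for a in q],np.float32)
            c,r=cv2.minEnclosingCircle(pts*1000)
            if not 33<r<41: continue
            c=np.array(c)/1000
            x,y,w,hh=st[i,:4]; sub=np.zeros_like(m); sub[max(0,y-4):y+hh+4,max(0,x-4):x+w+4]=1
            wm=(s<70)&(v>185)&(sub>0)
            wq=np.argwhere(wm)[:,::-1]; ang=None
            if len(wq):
                wp=np.array([onz(P,a,.02,fish)[:2] for a in wq])-c; rr=np.hypot(*wp.T); wp=wp[rr<.036]
                if len(wp): d=wp.mean(0); ang=np.degrees(np.arctan2(d[1],d[0]))
            out.setdefault(n,[]).append((np.round(c,4),round(r,1),ang,len(wq)))
    return out
E
python3 - <<'E'
from h import *
import pickle
P=pickle.load(open('w3.pkl','rb'));im=cv2.imread('pics/w3.png')[...,::-1].copy()
print(cogs(P,im)); print(cogs(camera_params('top'),camera('top'),False))
for n,uv in dict(red=(543,27),blue=(525,195),yellow=(518,370)).items(): print(n,onz(P,(uv[0]/2+120,uv[1]/2),.052,True))
print([np.round(onz(P,(u/2+120,w/2),.015,True)[:2],4) for u,w in((441,430),(573,431),(454,417),(561,420),(458,0),(597,0))])
h,s,v=cv2.split(cv2.cvtColor(im,cv2.COLOR_RGB2HSV))
# warm-white marks on the hubs
for n,uv in dict(red=(563,18),blue=(555,200),yellow=(545,371)).items():
    x,y=uv[0]//2+120,uv[1]//2
    print(n,[tuple(im[y,x+d]) for d in(-4,0,4)])
E
```

```text
{'red': [(array([0.4295, 0.2354]), 35.7, np.float64(141.34872655922484), 662)], 'blue': [(array([0.4119, 0.1104]), 35.9, np.float64(117.83377780557056), 159)], 'yellow': [(array([ 0.6442, -0.2731]), 33.7, np.float64(59.986928374308945), 40)]}
{'yellow': [(array([0.4244, 0.3565]), 33.6, np.float64(-38.53332338133024), 16)]}
red [0.60071071 0.29746578 0.052     ]
blue [0.5881216  0.17735771 0.052     ]
yellow [0.58732072 0.05582783 0.052     ]
[array([ 0.536, -0.002]), array([ 0.642, -0.003]), array([0.5459, 0.0087]), array([0.6313, 0.0063]), array([0.5458, 0.3278]), array([0.6515, 0.3373])]
red [(np.uint8(188), np.uint8(186), np.uint8(178)), (np.uint8(125), np.uint8(125), np.uint8(119)), (np.uint8(232), np.uint8(230), np.uint8(222))]
blue [(np.uint8(233), np.uint8(230), np.uint8(223)), (np.uint8(180), np.uint8(178), np.uint8(172)), (np.uint8(236), np.uint8(234), np.uint8(226))]
yellow [(np.uint8(203), np.uint8(201), np.uint8(193)), (np.uint8(229), np.uint8(225), np.uint8(217)), (np.uint8(236), np.uint8(233), np.uint8(227))]
```

Request:
{"op": "carry_out", "data": {
  "commands": [
    [[-0.18,0.5,0.6,0,0,0],[-0.18,0.5,0.65,0,0,0],[-0.18,0.5,0.65,0,0,0],[-0.18,0.5,0.65,0,0,0],[0,0,0.65,0,0,0],[0,0,0,0,0,0],[0,0,0,0,0,0]]
  ]
}}

```text
clock: 13.55
position: [0.5897, 0.0553, 0.1996]
ee_rot: [0.707, 0.707, -0.001, -0.001]
ft_force: [0.5, 0.2, 0.5]
grip_width: 1.002
grasp_force: 0.0
```

Run:
```python
from h import *
import pickle
P=camera_params('wrist'); im=camera('wrist'); save('w4.png',im);pickle.dump(P,open('w4.pkl','wb'))
print(get_obs()['position'],psi())
for X in((.5907,.0575,.05),(.5907+.02,.0575,.05),(.5943,.1775,.05)): print(proj(P,np.array(X),True))
cv2.imwrite('pics/w4c.png',cv2.resize(im[130:310,210:450,::-1],(800,600),interpolation=cv2.INTER_CUBIC))
```

```text
[0.59043377 0.05604534 0.20136746] 89.98938268394782
[325.69700886 181.98916049]
[346.31709716 182.02435847]
[329.64439158  56.45104543]
```

View pics/w4c.png

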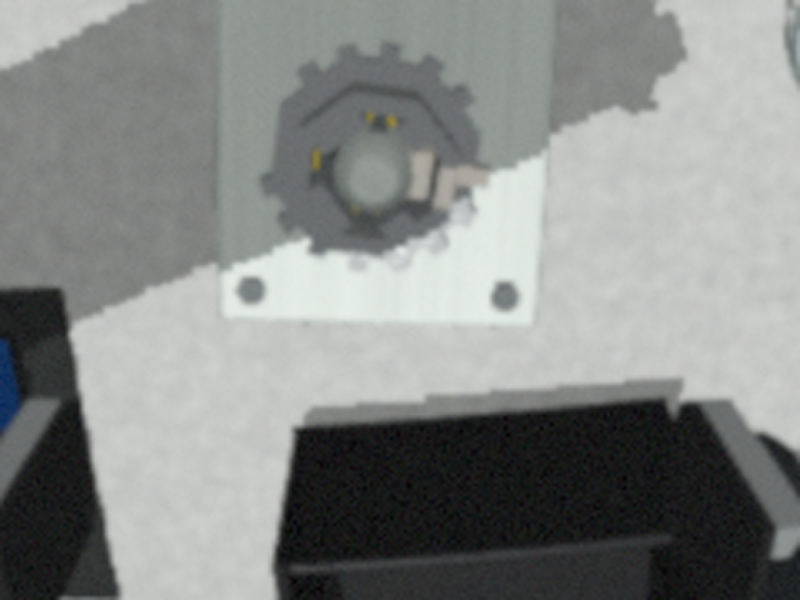

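Run:
```python
from h import *
import pickle
P=pickle.load(open('w4.pkl','rb'))
f=lambda u,z: onz(P,(210+u[0]*.3,130+u[1]*.3),z,True)[:2]
for n,u,z in [('tip',(372,165),.050),('deckL',(222,318),.015),('deckR',(535,323),.015),('hL',(251,291),.015),('hR',(505,297),.015),('eL',(220,0),.015),('eR',(553,0),.015),('spl',(424,175),.041),('boss',(444,187),.05),('fl',(476,177),.03),('ytop',(380,120),.023),('yleft',(316,160),.023)]+[('v',u,.030) for u in((305,125),(355,88),(418,92),(460,135))]+[('teeth',u,.028) for u in((262,182),(488,177),(388,44),(360,268))]:
    print(n,np.round(f(u,z),4))
```

```text
tip [0.5867 0.06  ]
deckL [ 0.5348 -0.0018]
deckR [ 0.6422 -0.0035]
hL [0.5453 0.0082]
hR [0.6314 0.006 ]
eL [0.5383 0.1059]
eR [0.6439 0.106 ]
spl [0.6022 0.0548]
boss [0.6077 0.0534]
fl [0.6189 0.0515]
ytop [0.589  0.0682]
yleft [0.5687 0.0553]
v [0.566 0.068]
v [0.5814 0.0794]
v [0.6006 0.0782]
v [0.6137 0.0649]
teeth [0.5519 0.0494]
teeth [0.6229 0.0511]
teeth [0.5915 0.0927]
teeth [0.5826 0.0209]
```

Run:
```python
from h import *
P=camera_params('top')
for uv,z in [((329.2,206.3),0),((373.3,203.6),0),((326.7,156.2),.09),((372.5,153.2),.09)]: print(onz(P,uv,z)[:2])
go(.588,.0575,.11,82)
```

```text
[ 0.55997748 -0.05521758]
[ 0.57010558 -0.19211563]
[ 0.69366234 -0.0458134 ]
[ 0.70435642 -0.18116737]
psi 90.0 turn units 1.33  shift units (after turn) [ 0.03 -0.07  2.28]  tilt [ 0. -0.]
```

Request:
{"op": "carry_out", "data": {
  "commands": [
    [[0.03,-0.07,0.4,0,0,0.67],[0,0,0.7,0,0,0.66],[0,0,0.7,0,0,0],[0,0,0.7,0,0,0],[0,0,0.6,0,0,0],[0,0,0.6,0,0,0],[0,0,0.5,0,0,0],[0,0,0,0,0,0],[0,0,0,0,0,0]]
  ]
}}

```text
clock: 14.35
position: [0.5885, 0.0575, 0.0339]
ee_rot: [0.755, 0.656, 0.0, 0.001]
ft_force: [0.2, 0.7, 0.4]
grip_width: 1.0
grasp_force: 0.0
```

Request:
{"op": "carry_out", "data": {
  "commands": [
    [[0,0,0,0,0,0],[0,0,0,0,0,0],[0,0,0,0,0,0],[0,0,0,0,0,0],[0,0,0,0,0,0],[0,0,0,0,0,0],[0,0,0,0,0,0]]
  ],
  "hand": 1,
  "force": 50
}}

```text
clock: 14.93
position: [0.5889, 0.0576, 0.034]
ee_rot: [0.755, 0.656, 0.001, 0.001]
ft_force: [-3.4, -0.7, 9.3]
grip_width: 0.547
grasp_force: 51.0
```

```bash
python3 -c "
from h import *
o=get_obs();print(o['position'],o['ft_force'],o['torque'],o['grip_width']*85);go(.588,.0575,.031,82)"
```

```text
[0.58894718 0.05756118 0.03396582] [-3.38728242 -0.67696828  9.2795489 ] [-0.24185549  0.53390483 -0.01941025] 46.50525138504707
psi 82.0 turn units -0.00  shift units (after turn) [-0.   -0.02  0.07]  tilt [ 0.002 -0.   ]
```

Request:
{"op": "carry_out", "data": {
  "commands": [
    [[0,0,-0.15,0,0,0],[0,0,-0.3,0,0,0],[0,0,-0.4,0,0,0],[0,0,-0.5,0,0,0],[0,0,-0.6,0,0,0],[0,0,-0.5,0,0,0],[0,0,-0.3,0,0,0],[0,0,0,0,0,0],[0,0,0,0,0,0]]
  ]
}}

```text
clock: 15.68
position: [0.5881, 0.0574, 0.1424]
ee_rot: [0.755, 0.656, 0.0, 0.0]
ft_force: [-0.6, -0.8, -0.7]
grip_width: 0.549
grasp_force: 52.0
```

```bash
python3 -c "
from h import *
o=get_obs();print(o['position'],o['ft_force'],o['torque'],o['grip_width']*85);go(.632,-.094,.14,82)"
```

```text
[0.58807853 0.05740354 0.14236047] [-0.63005512 -0.76253905 -0.68703634] [-0.0031528  -0.00281694  0.00733557] 46.67274082913766
psi 82.0 turn units -0.00  shift units (after turn) [-3.6   1.61  0.06]  tilt [ 0.001 -0.   ]
```

Request:
{"op": "carry_out", "data": {
  "commands": [
    [[-0.5,0.2,0,0,0,0],[-0.6,0.28,0,0,0,0],[-0.6,0.28,0,0,0,0],[-0.6,0.28,0,0,0,0],[-0.6,0.28,0,0,0,0],[-0.5,0.2,0,0,0,0],[-0.2,0.09,0,0,0,0],[0,0,0.5,0,0,0],[0,0,0.6,0,0,0],[0,0,0.6,0,0,0],[0,0,0,0,0,0]]
  ]
}}

```text
clock: 16.6
position: [0.6282, -0.0932, 0.0683]
ee_rot: [0.754, 0.656, -0.003, -0.003]
ft_force: [-1.0, -0.5, -1.9]
grip_width: 0.547
grasp_force: 51.9
```

Request:
{"op": "carry_out", "data": {
  "commands": [
    [[0,0,0,0,0,0],[0,0,0,0,0,0],[0,0,0,0,0,0],[0,0,0,0,0,0],[0,0,-0.3,0,0,0],[0,0,-0.6,0,0,0],[0,0,-0.6,0,0,0],[0,0,-0.6,0,0,0],[0,0,-0.6,0,0,0],[0,0,-0.3,0,0,0]]
  ],
  "hand": -0.55
}}

```text
clock: 17.43
position: [0.6329, -0.0937, 0.1988]
ee_rot: [0.755, 0.656, 0.002, 0.002]
ft_force: [0.1, 0.3, 1.1]
grip_width: 0.777
grasp_force: 0.0
```

```bash
python3 -c "
from h import *
o=get_obs();print(o['position'],o['clock'],o['grip_width']*85);go(.592,.165,.20,90)"
```

```text
[ 0.63290187 -0.09370205  0.1988251 ] 17.4333 66.08701510960246
psi 82.0 turn units -1.33  shift units (after turn) [ 6.47 -1.02 -0.03]  tilt [ 0.005 -0.001]
```

Next I go over the blue hub at a height from which yellow is also visible.

Request:
{"op": "carry_out", "data": {
  "commands": [
    [[0,0,0,0,0,-0.66],[0,0,0,0,0,-0.67],[0.6,-0.1,0,0,0,0],[0.6,-0.1,0,0,0,0],[0.6,-0.1,0,0,0,0],[0.6,-0.1,0,0,0,0],[0.6,-0.1,0,0,0,0],[0.6,-0.1,0,0,0,0],[0.6,-0.1,0,0,0,0],[0.6,-0.1,0,0,0,0],[0.6,-0.1,0,0,0,0],[0.6,-0.1,0,0,0,0],[0.47,0,0,0,0,0],[0,0,0,0,0,0],[0,0,0,0,0,0]]
  ],
  "hand": -1
}}

```text
clock: 18.68
position: [0.5914, 0.1661, 0.1946]
ee_rot: [0.706, 0.708, 0.0, 0.0]
ft_force: [-0.1, -0.2, 0.2]
grip_width: 0.996
grasp_force: 0.0
```

Run:
```python
from h import *
import pickle
P=camera_params('wrist'); im=camera('wrist'); save('w5.png',im);pickle.dump(P,open('w5.pkl','wb'))
print(get_obs()['position'],psi())
cv2.imwrite('pics/w5c.png',cv2.resize(im[0:300,120:520,::-1],(800,600),interpolation=cv2.INTER_CUBIC))
```

```text
[0.59184477 0.16461341 0.19436529] 90.0047104609882
```

View pics/w5c.png

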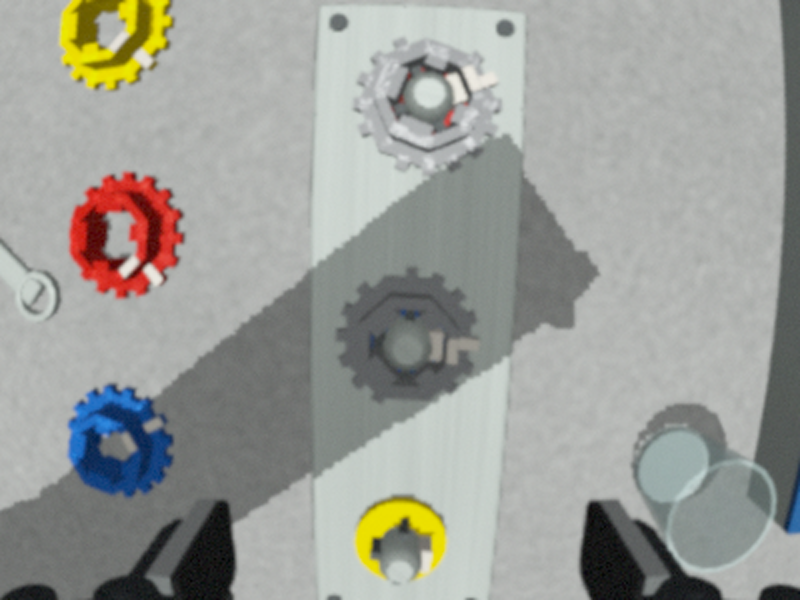

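Wrist crop: the yellow hub is bare (shoulder centre (400,540), white spline at (427,560)). The blue worn cog's tip is (407,343) with its master at (455,348). The red worn cog's tip is (430,92) with its master at (470,82). The new cogs lie at left: yellow (115,30), red (127,235), blue (120,440).

Run:
```python
from h import *
import pickle
P=pickle.load(open('w5.pkl','rb'));im=cv2.imread('pics/w5.png')[...,::-1].copy()
f=lambda u,z: onz(P,(120+u[0]/2,u[1]/2),z,True)[:2]
h,s,v=cv2.split(cv2.cvtColor(im,cv2.COLOR_RGB2HSV))
m=((h>20)&(h<36)&(s>130)&(v>60)).astype(np.uint8);m[:230]=0;m[:,:290]=0;m[:,350:]=0
q=np.argwhere(m)[:,::-1];pts=np.array([onz(P,a,.023,True)[:2] for a in q],np.float32)
c,r=cv2.minEnclosingCircle(pts*1000);print('ysh',c,r)
e=lambda a,b:np.round((a+b)/2,4)
for n,tip,ms,ex in [('blue',(407,345),[((436,347),.041),((453,350),.05),((468,344),.03)],[(337,336),(478,343),(411,267),(404,405)]),
                    ('red',(431,93),[((457,87),.041),((468,78),.05),((487,77),.03)],[(355,103),(502,93),(408,37),(428,173)])]:
    t=f(tip,.05); p=[f(u,.028) for u in ex]; c=np.array([(p[0][0]+p[1][0])/2,(p[2][1]+p[3][1])/2])
    print(n,'tip',np.round(t,4),'teeth',np.round(c,4),[p[1][0]-p[0][0],p[2][1]-p[3][1]])
    for u,z in ms:
        d=f(u,z)-(t+c)/2; print('  ang',np.degrees(np.arctan2(d[1],d[0])).round(1),np.hypot(*d).round(4))
print('holes',[np.round(f(u,.015),4) for u in((338,22),(505,28),(335,598),(470,598))])
print('yspl',[f(u,.041) for u in((427,558),(422,545))], 'ytip',f((400,571),.052))
print(cogs(P,im))
```

```text
ysh (586.75390625, 59.00505065917969) 27.60793113708496
blue tip [0.5907 0.1788] teeth [0.591 0.178] [np.float64(0.07183758324101475), np.float64(0.0716779202664351)]
  ang -10.0 0.0142
  ang -5.2 0.0217
  ang -5.9 0.0309
red tip [0.6014 0.2971] teeth [0.6011 0.296 ] [np.float64(0.07212830807087611), np.float64(0.07026057971696448)]
  ang 24.0 0.0139
  ang 25.9 0.0189
  ang 26.0 0.0314
holes [array([0.5548, 0.3443]), array([0.641 , 0.3419]), array([0.5459, 0.0109]), array([0.6306, 0.0113])]
yspl [array([0.60208606, 0.05743446]), array([0.59920687, 0.06587648])] ytip [0.58724247 0.05585113]
{'red': [(array([0.4295, 0.2365]), 37.3, np.float64(-61.730273172237084), 177)], 'blue': [(array([0.4106, 0.1096]), 38.9, np.float64(154.31232395855105), 20)], 'yellow': [(array([0.4217, 0.3598]), 39.4, np.float64(-81.07383211872751), 178)]}
```

```bash
python3 -c "
from h import *
go(.5915,.1775,.032,84)"
```

```text
psi 90.0 turn units 1.00  shift units (after turn) [ 0.32 -0.04  4.06]  tilt [ 0. -0.]
```

Request:
{"op": "carry_out", "data": {
  "commands": [
    [[0,0,0,0,0,1.0],[0.32,-0.04,0.5,0,0,0],[0,0,0.6,0,0,0],[0,0,0.6,0,0,0],[0,0,0.6,0,0,0],[0,0,0.6,0,0,0],[0,0,0.6,0,0,0],[0,0,0.5,0,0,0],[0,0,0,0,0,0],[0,0,0,0,0,0]]
  ]
}}

```text
clock: 19.57
position: [0.5915, 0.1763, 0.0338]
ee_rot: [0.744, 0.668, -0.001, -0.0]
ft_force: [0.9, 0.5, 0.9]
grip_width: 1.001
grasp_force: 0.0
```

Request:
{"op": "carry_out", "data": {
  "commands": [
    [[0,0,0,0,0,0],[0,0,0,0,0,0],[0,0,0,0,0,0],[0,0,0,0,0,0],[0,0,0,0,0,0],[0,0,0,0,0,0],[0,0,0,0,0,0]]
  ],
  "hand": 1
}}

```text
clock: 20.15
position: [0.5925, 0.1778, 0.0359]
ee_rot: [0.743, 0.669, 0.001, 0.001]
ft_force: [-1.2, -2.4, 9.0]
grip_width: 0.549
grasp_force: 51.2
```

Request:
{"op": "carry_out", "data": {
  "commands": [
    [[0,0,-0.15,0,0,0],[0,0,-0.3,0,0,0],[0,0,-0.4,0,0,0],[0,0,-0.5,0,0,0],[0,0,-0.6,0,0,0],[0,0,-0.5,0,0,0],[0,0,-0.3,0,0,0],[0,0,0,0,0,0]]
  ]
}}

```text
clock: 20.82
position: [0.5929, 0.1785, 0.148]
ee_rot: [0.743, 0.669, 0.002, 0.001]
ft_force: [-0.3, 0.5, -0.6]
grip_width: 0.545
grasp_force: 51.9
```

```bash
python3 -c "
from h import *
o=get_obs();print(o['position'],o['ft_force'],o['torque'],o['grip_width']*85);go(.632,-.142,.14,84)"
```

```text
[0.5928928  0.17851843 0.1479631 ] [-0.29410503  0.47582104 -0.59566852] [-0.01922364  0.00551716  0.00108619] 46.33296475186671
psi 84.0 turn units -0.00  shift units (after turn) [-7.87  1.81  0.2 ]  tilt [0.005 0.001]
```

Request:
{"op": "carry_out", "data": {
  "commands": [
    [[-0.5,0.1,0,0,0,0],[-0.6,0.14,0,0,0,0],[-0.6,0.14,0,0,0,0],[-0.6,0.14,0,0,0,0],[-0.6,0.14,0,0,0,0],[-0.6,0.14,0,0,0,0],[-0.6,0.14,0,0,0,0],[-0.6,0.14,0,0,0,0],[-0.6,0.14,0,0,0,0],[-0.6,0.14,0,0,0,0],[-0.6,0.14,0,0,0,0],[-0.6,0.14,0,0,0,0],[-0.6,0.14,0,0,0,0],[-0.17,0.03,0,0,0,0],[0,0,0.5,0,0,0],[0,0,0.5,0,0,0],[0,0,0.5,0,0,0],[0,0,0,0,0,0]]
  ]
}}

```text
clock: 22.32
position: [0.6277, -0.1424, 0.0794]
ee_rot: [0.743, 0.669, -0.002, -0.003]
ft_force: [-1.0, 0.3, -1.8]
grip_width: 0.543
grasp_force: 51.8
```

Request:
{"op": "carry_out", "data": {
  "commands": [
    [[0,0,0,0,0,0],[0,0,0,0,0,0],[0,0,0,0,0,0],[0,0,0,0,0,0],[0,0,-0.3,0,0,0],[0,0,-0.6,0,0,0],[0,0,-0.6,0,0,0],[0,0,-0.6,0,0,0],[0,0,-0.6,0,0,0],[0,0,0,0,0,0]]
  ],
  "hand": -0.55
}}

```text
clock: 23.15
position: [0.6328, -0.1426, 0.199]
ee_rot: [0.743, 0.669, 0.002, 0.003]
ft_force: [0.2, 1.0, 0.1]
grip_width: 0.773
grasp_force: 0.0
```

```bash
python3 -c "
from h import *
o=get_obs();print(o['position'],o['clock'],o['grip_width']*85);go(.6015,.2965,.20,113);go(.6015,.2965,.20,68)"
```

```text
[ 0.6328213  -0.14261542  0.19896786] 23.15 65.74488685003136
psi 84.0 turn units -4.84  shift units (after turn) [10.41  3.57 -0.03]  tilt [ 0.008 -0.002]
psi 84.0 turn units 2.66  shift units (after turn) [ 9.89 -4.84 -0.03]  tilt [ 0.008 -0.002]
```

Request:
{"op": "carry_out", "data": {
  "commands": [
    [[0,0,0,0,0,0.78],[0,0,0,0,0,0.78],[0,0,0,0,0,0.77],[0.67,-0.3,0,0,0,0],[0.67,-0.3,0,0,0,0],[0.67,-0.3,0,0,0,0],[0.67,-0.3,0,0,0,0],[0.67,-0.3,0,0,0,0],[0.67,-0.3,0,0,0,0],[0.67,-0.3,0,0,0,0],[0.67,-0.3,0,0,0,0],[0.67,-0.3,0,0,0,0],[0.67,-0.3,0,0,0,0],[0.67,-0.3,0,0,0,0],[0.67,-0.3,0,0,0,0],[0.67,-0.3,0,0,0,0],[0.67,-0.3,0,0,0,0],[0.67,-0.29,0,0,0,0],[0,0,0,0,0,0]]
  ],
  "hand": -1
}}

```text
clock: 24.73
position: [0.5962, 0.3036, 0.1933]
ee_rot: [0.817, 0.577, 0.001, -0.002]
ft_force: [-0.5, 1.0, 0.8]
grip_width: 1.002
grasp_force: 0.0
```

Run:
```python
from h import *
import pickle
go(.6015,.2965,.032,70)
P=camera_params('wrist'); im=camera('wrist'); save('w6.png',im);pickle.dump(P,open('w6.pkl','wb'))
print(proj(P,np.array([.6015,.2965,.05]),True))
cv2.imwrite('pics/w6c.png',cv2.resize(im[60:300,170:490,::-1],(800,600),interpolation=cv2.INTER_CUBIC))
print(cogs(P,im))
```

```text
psi 70.5 turn units 0.08  shift units (after turn) [-0.12  0.18  4.03]  tilt [-0.     0.004]
[331.99670032 191.09820933]
{'red': [(array([0.3298, 0.6376]), 37.5, np.float64(-156.40798192612547), 494)], 'yellow': [(array([0.4214, 0.36  ]), 38.8, np.float64(-73.07804032189324), 193)]}
```

View pics/w6c.png

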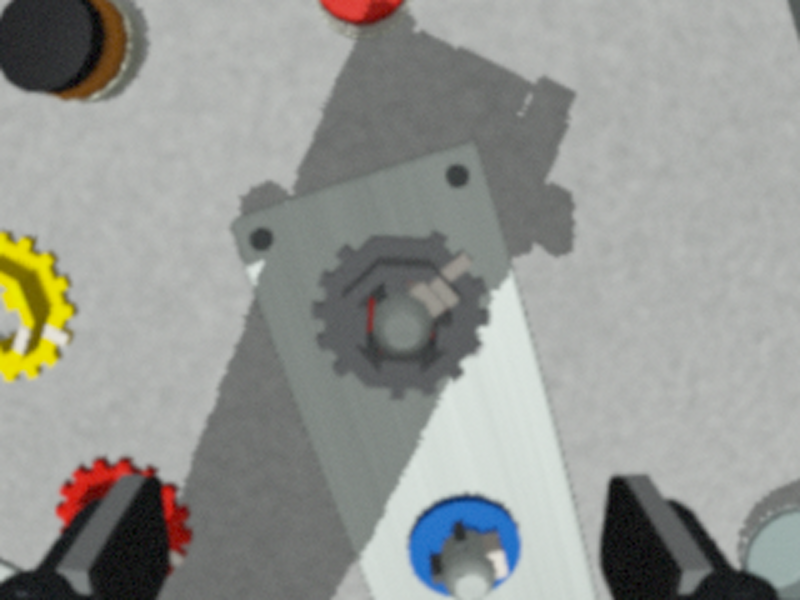

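Crop: red‑hub worn cog with tip at (402,320) and master strips at (425,297), (457,266). The blue hub is bare at (465,545).

Run:
```python
from h import *
import pickle
P=pickle.load(open('w6.pkl','rb'));im=cv2.imread('pics/w6.png')[...,::-1].copy()
f=lambda u,z: onz(P,(170+u[0]*.4,60+u[1]*.4),z,True)[:2]
t=f((402,320),.05);p=[f(u,.028) for u in((313,310),(491,300),(435,232),(398,399),(340,243),(460,383))]
print('tip',t,'teeth mids',(p[0]+p[1])/2,(p[2]+p[3])/2,(p[4]+p[5])/2)
c=(t+(p[0]+p[1])/2)/2
for u,z in [((427,298),.041),((441,291),.05),((459,267),.03)]:
    d=f(u,z)-c;print(np.degrees(np.arctan2(d[1],d[0])),np.hypot(*d))
h,s,v=cv2.split(cv2.cvtColor(im,cv2.COLOR_RGB2HSV))
m=((h>100)&(h<125)&(s>130)&(v>60)).astype(np.uint8);m[:,:320]=0;m[:,390:]=0;m[:240]=0
pts=np.array([onz(P,a,.023,True)[:2] for a in np.argwhere(m)[:,::-1]],np.float32);print('bluesh',cv2.minEnclosingCircle(pts*1000))
d=f((497,563),.041)-np.array([.592,.178]);print(np.degrees(np.arctan2(d[1],d[0])),d)
```

```text
tip [0.601426   0.29976816] teeth mids [0.60210957 0.30028121] [0.60575215 0.29321768] [0.60056719 0.29646187]
13.14908529410457 0.011492844574312659
17.750774480083944 0.018154090318331224
16.17991722466156 0.028337821676076746
bluesh ((590.6687622070312, 180.18739318847656), 27.040143966674805)
-3.4562789714777464 [ 0.01248179 -0.00075386]
```

```bash
python3 -c "
from h import *
go(.601,.298,.032,67)"
```

```text
psi 70.3 turn units 0.56  shift units (after turn) [-0.02  0.11  4.03]  tilt [-0.     0.002]
```

Request:
{"op": "carry_out", "data": {
  "commands": [
    [[0,0,0,0,0,0.56],[-0.02,0.11,0.5,0,0,0],[0,0,0.6,0,0,0],[0,0,0.6,0,0,0],[0,0,0.6,0,0,0],[0,0,0.6,0,0,0],[0,0,0.6,0,0,0],[0,0,0.5,0,0,0],[0,0,0,0,0,0],[0,0,0,0,0,0]]
  ]
}}

```text
clock: 25.62
position: [0.6031, 0.2927, 0.0322]
ee_rot: [0.836, 0.549, -0.001, 0.0]
ft_force: [0.5, 1.0, 0.9]
grip_width: 1.003
grasp_force: 0.0
```

Request:
{"op": "carry_out", "data": {
  "commands": [
    [[0,0,0,0,0,0],[0,0,0,0,0,0],[0,0,0,0,0,0],[0,0,0,0,0,0],[0,0,0,0,0,0],[0,0,0,0,0,0],[0,0,0,0,0,0]]
  ],
  "hand": 1
}}

```text
clock: 26.2
position: [0.6019, 0.2956, 0.0343]
ee_rot: [0.835, 0.55, 0.0, -0.001]
ft_force: [-8.2, -1.1, 11.8]
grip_width: 0.547
grasp_force: 52.3
```

```bash
python3 -c "
from h import *
o=get_obs();print(o['position'],psi(),o['ft_force'],o['torque'],o['grip_width']*85)"
```

```text
[0.60186522 0.29560412 0.03426025] 66.73298951512045 [-8.17953519 -1.13812787 11.81635349] [0.07591924 1.92407935 0.02675972] 46.47520175211658
```

Request:
{"op": "carry_out", "data": {
  "commands": [
    [[0,0,-0.15,0,0,0],[0,0,-0.3,0,0,0],[0,0,-0.4,0,0,0],[0,0,-0.5,0,0,0],[0,0,-0.6,0,0,0],[0,0,-0.5,0,0,0],[0,0,-0.3,0,0,0],[0,0,0,0,0,0]]
  ]
}}

```text
clock: 26.87
position: [0.6046, 0.2943, 0.1463]
ee_rot: [0.836, 0.549, 0.003, 0.001]
ft_force: [0.0, 0.8, -1.3]
grip_width: 0.547
grasp_force: 52.5
```

```bash
python3 -c "
from h import *
o=get_obs();print(o['position'],o['ft_force'],o['torque'],o['grip_width']*85);go(.632,-.1185,.15,84)"
```

```text
[0.60461824 0.29431594 0.14625283] [ 0.01579694  0.75576874 -1.26653206] [ 0.05529861  0.0053293  -0.02506374] 46.53609830477112
psi 66.6 turn units -2.90  shift units (after turn) [-10.19   1.76  -0.09]  tilt [0.005 0.002]
```

Request:
{"op": "carry_out", "data": {
  "commands": [
    [[0,0,0,0,0,-0.97],[0,0,0,0,0,-0.97],[0,0,0,0,0,-0.96],[-0.6,0.1,0,0,0,0],[-0.65,0.11,0,0,0,0],[-0.65,0.11,0,0,0,0],[-0.65,0.11,0,0,0,0],[-0.65,0.11,0,0,0,0],[-0.65,0.11,0,0,0,0],[-0.65,0.11,0,0,0,0],[-0.65,0.11,0,0,0,0],[-0.65,0.11,0,0,0,0],[-0.65,0.11,0,0,0,0],[-0.65,0.11,0,0,0,0],[-0.65,0.11,0,0,0,0],[-0.65,0.11,0,0,0,0],[-0.65,0.11,0,0,0,0],[-0.65,0.11,0,0,0,0],[-0.49,0.12,0,0,0,0]]
  ]
}}

```text
clock: 28.45
position: [0.63, -0.1224, 0.1411]
ee_rot: [0.744, 0.669, -0.001, 0.0]
ft_force: [0.4, -1.0, -1.6]
grip_width: 0.542
grasp_force: 52.5
```

Request:
{"op": "carry_out", "data": {
  "commands": [
    [[0,0,0,0,0,0],[0,0,0.4,0,0,0],[0,0,0.4,0,0,0],[0,0,0,0,0,0],[0,0,0,0,0,0]]
  ]
}}

```text
clock: 28.87
position: [0.6299, -0.1188, 0.1091]
ee_rot: [0.743, 0.67, -0.001, -0.001]
ft_force: [0.7, 0.2, -0.8]
grip_width: 0.543
grasp_force: 52.5
```

Request:
{"op": "carry_out", "data": {
  "commands": [
    [[0,0,0,0,0,0],[0,0,0,0,0,0],[0,0,0,0,0,0],[0,0,0,0,0,0],[0,0,-0.3,0,0,0],[0,0,-0.6,0,0,0],[0,0,-0.6,0,0,0],[0,0,-0.6,0,0,0],[0,0,-0.6,0,0,0],[0,0,-0.6,0,0,0],[0,0,0,0,0,0],[0,0,0,0,0,0],[0,0,0,0,0,0]]
  ],
  "hand": -0.55
}}

```text
clock: 29.95
position: [0.6305, -0.119, 0.2423]
ee_rot: [0.743, 0.669, -0.0, 0.0]
ft_force: [0.1, 0.5, -1.1]
grip_width: 0.775
grasp_force: 0.0
```

Run:
```python
from h import *
import pickle
o=get_obs();print(o['position'],o['clock'],o['grip_width']*85)
P=camera_params('wrist'); im=camera('wrist'); save('w7.png',im);pickle.dump(P,open('w7.pkl','wb'))
P2=camera_params('top');t=camera('top');save('t7.png',t)
print(cogs(P,im),cogs(P2,t,False))
h,s,v=cv2.split(cv2.cvtColor(t,cv2.COLOR_RGB2HSV))
# hub shoulders from top cam
for n,m in dict(red=((h<8)|(h>172))&(s>120),blue=(h>100)&(h<125)&(s>120),yellow=(h>20)&(h<36)&(s>120)).items():
    m=(m&(v>60)).astype(np.uint8);m[:170]=0;m[215:]=0;m[:,:195]=0;m[:,318:]=0
    q=np.argwhere(m)[:,::-1]
    if len(q)>20: print(n,len(q),cv2.minEnclosingCircle(np.array([onz(P2,a,.023)[:2]*1000 for a in q],np.float32)))
a=im[0:300,160:480,::-1];b=t[140:300,130:310,::-1]
cv2.imwrite('pics/w7c.png',np.hstack([cv2.resize(a,(400,375)),cv2.resize(b,(400,375),interpolation=2)]))
```

```text
[ 0.63052831 -0.11900568  0.2422907 ] 29.95 65.85575932628967
{'blue': [(array([0.422 , 0.1438]), 38.6, np.float64(-155.97748851565822), 593)]} {'yellow': [(array([0.4244, 0.3565]), 33.6, np.float64(-17.446366047125363), 21)]}
red 105 ((601.2720336914062, 293.2355651855469), 24.290918350219727)
blue 84 ((591.3707275390625, 175.06895446777344), 23.67441749572754)
yellow 128 ((588.0458374023438, 54.895896911621094), 24.788917541503906)
```

View pics/w7c.png

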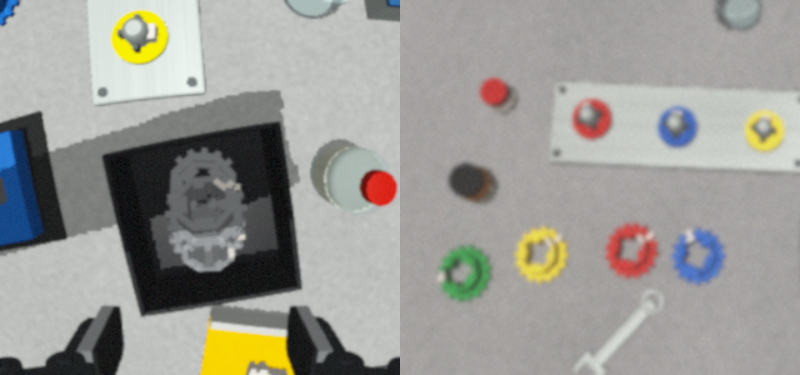

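Left: all three worn cogs lie in the bin. Right: the hubs are bare (red, blue, yellow), and the blue cog has been knocked towards red, to about (697,255). I'm moving over the cogs to measure afresh.

```bash
python3 -c "
from h import *
go(.45,.17,.28,90)"
```

```text
psi 84.0 turn units -0.99  shift units (after turn) [ 7.23 -4.51 -0.97]  tilt [-0.001  0.   ]
```

Request:
{"op": "carry_out", "data": {
  "commands": [
    [[0,0,0,0,0,-0.99],[0.6,-0.38,-0.08,0,0,0],[0.6,-0.38,-0.08,0,0,0],[0.6,-0.38,-0.08,0,0,0],[0.6,-0.38,-0.08,0,0,0],[0.6,-0.38,-0.08,0,0,0],[0.6,-0.38,-0.08,0,0,0],[0.6,-0.38,-0.08,0,0,0],[0.6,-0.38,-0.08,0,0,0],[0.6,-0.38,-0.08,0,0,0],[0.6,-0.38,-0.08,0,0,0],[0.6,-0.38,-0.08,0,0,0],[0.6,-0.38,-0.08,0,0,0],[0,0,0,0,0,0],[0,0,0,0,0,0],[0,0,0,0,0,0]]
  ],
  "hand": -1
}}

```text
clock: 31.38
position: [0.4485, 0.1683, 0.2801]
ee_rot: [0.707, 0.707, -0.0, 0.0]
ft_force: [-0.0, -1.4, 0.2]
grip_width: 1.0
grasp_force: 0.0
```

```bash
cat >> h.py <<'E'
RNG=dict(red=lambda h:(h<8)|(h>172),blue=lambda h:(h>100)&(h<125),yellow=lambda h:(h>20)&(h<36))
def disc(P,im,n,c0,z,R,fish=True,verb=True):
    "coloured disc of radius ~R (m) near c0 at plane z: centre, plus white-mark angles for several planes"
    h,s,v=cv2.split(cv2.cvtColor(im,cv2.COLOR_RGB2HSV))
    u0=proj(P,np.array([*c0,z]),fish); u1=proj(P,np.array([c0[0]+R,c0[1],z]),fish); r=np.hypot(*(u1-u0))*1.9
    yy,xx=np.mgrid[:400,:640]; near=np.hypot(xx-u0[0],yy-u0[1])<r
    m=RNG[n](h)&(s>120)&(v>45)&near
    q=np.argwhere(m)[:,::-1]
    pts=np.array([onz(P,a,z,fish)[:2]*1000 for a in q],np.float32)
    c,rr=cv2.minEnclosingCircle(pts); c=np.array(c)/1000
    return c,rr,near,h,s,v
def marks(P,im,near,c,zs,rmin,rmax,fish=True):
    a=im.astype(int); warm=(a[...,0]-a[...,2]>=5)&(a.min(2)>130)&(a[...,0]-a[...,2]<40)&(a[...,0]-a[...,1]<12)
    q=np.argwhere(warm&near)[:,::-1]; out=[]
    for z in zs:
        p=np.array([onz(P,b,z,fish)[:2] for b in q]).reshape(-1,2)-c; rr=np.hypot(*p.T); k=(rr>rmin)&(rr<rmax)
        if k.sum(): d=p[k].mean(0); out.append((z,int(k.sum()),round(np.degrees(np.arctan2(d[1],d[0])),1),round(np.hypot(*d),4)))
    return out
E
python3 - <<'E'
from h import *
import pickle
o=get_obs();print(o['position'],psi())
P=camera_params('wrist'); im=camera('wrist'); save('w8.png',im);pickle.dump(P,open('w8.pkl','wb'))
for n,c in dict(red=(.43,.236),blue=(.422,.144),yellow=(.422,.36)).items():
    try:
        c,r,near,*_=disc(P,im,n,c,.006,.036); print('cog',n,np.round(c,4),r,marks(P,im,near,c,(.007,.018,.027),.012,.037))
    except Exception as e: print(n,e)
for n,c in dict(red=(.601,.297),blue=(.591,.178),yellow=(.587,.058)).items():
    try:
        c,r,near,*_=disc(P,im,n,c,.023,.027); print('hub',n,np.round(c,4),r,marks(P,im,near,c,(.035,.041),.008,.02))
    except Exception as e: print(n,e)
cv2.imwrite('pics/w8c.png',cv2.resize(im[0:300,120:520,::-1],(800,600),interpolation=cv2.INTER_CUBIC))
E
```

```text
[0.44848101 0.16827412 0.28007728] 89.9516295346245
cog red [0.429  0.2356] 35.994075775146484 [(0.007, 65, np.float64(-42.0), np.float64(0.0045)), (0.018, 80, np.float64(123.3), np.float64(0.0017)), (0.027, 91, np.float64(110.4), np.float64(0.0052))]
cog blue [0.423  0.1444] 35.98594284057617 [(0.007, 30, np.float64(20.7), np.float64(0.026)), (0.018, 30, np.float64(25.3), np.float64(0.027)), (0.027, 30, np.float64(28.8), np.float64(0.0278))]
cog yellow [0.4224 0.3586] 36.59134292602539 [(0.007, 245, np.float64(-38.4), np.float64(0.0089)), (0.018, 255, np.float64(-37.0), np.float64(0.0054)), (0.027, 238, np.float64(-42.7), np.float64(0.0057))]
hub red [0.5988 0.2965] 26.562978744506836 [(0.035, 20, np.float64(23.4), np.float64(0.0173)), (0.041, 20, np.float64(24.0), np.float64(0.0145))]
hub blue [0.5895 0.1785] 26.684999465942383 [(0.035, 13, np.float64(-5.6), np.float64(0.0174)), (0.041, 13, np.float64(-2.7), np.float64(0.0149))]
hub yellow [0.5854 0.0587] 27.222715377807617 [(0.035, 18, np.float64(-8.2), np.float64(0.0174)), (0.041, 30, np.float64(-7.3), np.float64(0.0158))]
```

View pics/w8c.png

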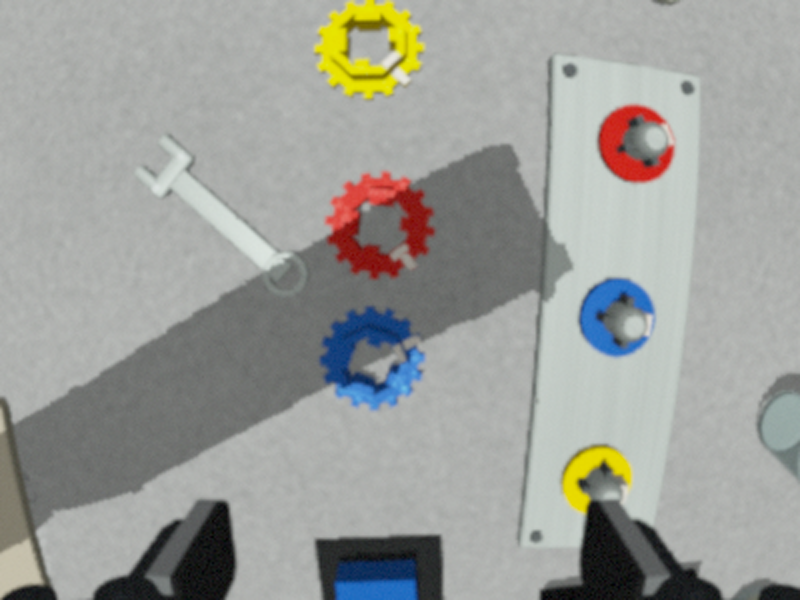

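Wrist crop: yellow cog centre (369,48) with master at (403,77), about −40°. Red cog centre (380,224) with master at (405,260), about −54°. Blue cog centre (373,358) with master at (413,345), about +20°. All hubs are bare. I'm picking red first.

Run:
```python
from h import *
import pickle
P=pickle.load(open('w8.pkl','rb'))
f=lambda u,z: onz(P,(120+u[0]/2,u[1]/2),z,True)[:2]
for n,c,a,b in (('y',(.4224,.3586),(403,77),(392,63)),('r',(.429,.2356),(406,261),(400,252)),('b',(.423,.1444),(413,344),(402,352))):
    for u,z in((a,.007),(b,.027)):
        d=f(u,z)-np.array(c);print(n,np.degrees(np.arctan2(d[1],d[0])),np.hypot(*d))
go(.4295,.2356,.010,81)
```

```text
y -44.631398474447025 0.031842107479348236
y -47.64795630699357 0.023627943141453833
r -53.60624818893735 0.030207264425166646
r -50.336284067476086 0.02222477725491856
b 19.42378585672258 0.030375520086584982
b 22.76740086016438 0.02310229289321936
psi 89.9 turn units 1.48  shift units (after turn) [ 1.6  -0.74  6.75]  tilt [-0.001 -0.   ]
```

Request:
{"op": "carry_out", "data": {
  "commands": [
    [[0,0,0.3,0,0,0.57],[0,0,0.4,0,0,0.58],[0.53,-0.22,0.4,0,0,0],[0.54,-0.23,0.6,0,0,0],[0.54,-0.23,0.6,0,0,0],[0,0,0.7,0,0,0],[0,0,0.7,0,0,0],[0,0,0.6,0,0,0],[0,0,0.5,0,0,0],[0,0,0,0,0,0],[0,0,0,0,0,0],[0,0,0,0,0,0],[0,0,0,0,0,0]]
  ]
}}

```text
clock: 32.52
position: [0.4301, 0.2365, 0.0898]
ee_rot: [0.749, 0.663, 0.001, 0.0]
ft_force: [0.4, -0.0, 0.4]
grip_width: 1.003
grasp_force: 0.0
```

Run:
```python
from h import *
P=camera_params('wrist'); im=camera('wrist');save('w9.png',im)
c,r,near,*_=disc(P,im,'red',(.4295,.2356),.006,.036);print(c,r)
go(.4295,.2356,.010,83)
```

```text
[0.4291615  0.23622339] 36.682613372802734
psi 83.0 turn units 0.01  shift units (after turn) [-0.02 -0.01  1.99]  tilt [0.002 0.   ]
```

Request:
{"op": "carry_out", "data": {
  "commands": [
    [[0,0,0.4,0,0,0],[0,0,0.5,0,0,0],[0,0,0.5,0,0,0],[0,0,0.4,0,0,0],[0,0,0.2,0,0,0],[0,0,0,0,0,0],[0,0,0,0,0,0]]
  ]
}}

```text
clock: 33.15
position: [0.4295, 0.2366, 0.0093]
ee_rot: [0.748, 0.663, 0.0, 0.0]
ft_force: [0.3, 0.3, 0.3]
grip_width: 1.0
grasp_force: 0.0
```

Request:
{"op": "carry_out", "data": {
  "commands": [
    [[0,0,0,0,0,0],[0,0,0,0,0,0],[0,0,0,0,0,0],[0,0,0,0,0,0],[0,0,0,0,0,0],[0,0,0,0,0,0],[0,0,0,0,0,0]]
  ],
  "hand": 1,
  "force": 50
}}

```text
clock: 33.73
position: [0.4297, 0.2364, 0.0095]
ee_rot: [0.749, 0.663, 0.0, 0.001]
ft_force: [-2.6, -2.8, 10.9]
grip_width: 0.547
grasp_force: 50.6
```

```bash
python3 -c "
from h import *
o=get_obs();print(o['position'],psi(),o['ft_force'],o['grip_width']*85)"
```

```text
[0.42965821 0.23638927 0.00952111] 83.0645472555991 [-2.5554354  -2.82087828 10.86639011] 46.46383145190553
```

Request:
{"op": "carry_out", "data": {
  "commands": [
    [[0,0,-0.2,0,0,0],[0,0,-0.4,0,0,0],[0,0,-0.5,0,0,0],[0,0,-0.6,0,0,0],[0,0,-0.5,0,0,0],[0,0,-0.3,0,0,0],[0,0,0,0,0,0],[0,0,0,0,0,0],[0,0,0,0,0,0]]
  ]
}}

```text
clock: 34.48
position: [0.4287, 0.2357, 0.1076]
ee_rot: [0.749, 0.663, -0.001, -0.0]
ft_force: [-0.2, 0.5, -0.8]
grip_width: 0.545
grasp_force: 52.1
```

```bash
python3 -c "
from h import *
o=get_obs();print(o['position'],o['ft_force'],o['grip_width']*85);go(.601,.2965,.10,158.5)"
```

```text
[0.42874776 0.23572607 0.10759618] [-0.17704541  0.50550546 -0.79209831] 46.32355642831414
psi 83.1 turn units -12.57  shift units (after turn) [-3.45  2.99  0.19]  tilt [-0.001 -0.001]
```

Request:
{"op": "carry_out", "data": {
  "commands": [
    [[0,0,0,0,0,-0.9],[0,0,0,0,0,-0.9],[0,0,0,0,0,-0.9],[0,0,0,0,0,-0.9],[0,0,0,0,0,-0.9],[0,0,0,0,0,-0.9],[0,0,0,0,0,-0.9],[0,0,0,0,0,-0.9],[0,0,0,0,0,-0.9],[0,0,0,0,0,-0.9],[0,0,0,0,0,-0.9],[0,0,0,0,0,-0.9],[0,0,0,0,0,-0.9],[0,0,0,0,0,-0.87]]
  ]
}}

```text
clock: 35.65
position: [0.4285, 0.236, 0.1072]
ee_rot: [0.184, 0.983, -0.0, -0.001]
ft_force: [0.9, 0.2, -1.2]
grip_width: 0.548
grasp_force: 52.1
```

Request:
{"op": "carry_out", "data": {
  "commands": [
    [[-0.4,0.35,0,0,0,0],[-0.55,0.48,0,0,0,0],[-0.55,0.48,0,0,0,0],[-0.55,0.48,0,0,0,0],[-0.55,0.48,0,0,0,0],[-0.55,0.48,0,0,0,0],[-0.3,0.24,0,0,0,0],[0,0,0,0,0,0],[0,0,0,0,0,0],[0,0,0,0,0,0],[0,0,0,0,0,0]]
  ]
}}

```text
clock: 36.57
position: [0.6004, 0.2968, 0.1079]
ee_rot: [0.186, 0.983, -0.0, -0.0]
ft_force: [0.3, -0.3, -1.0]
grip_width: 0.549
grasp_force: 52.1
```

Run:
```python
from h import *
o=get_obs();print(o['position'],o['ft_force'],o['grip_width']*85);go(.601,.2965,.033,158.5)
P=camera_params('wrist'); im=camera('wrist');save('w10.png',im)
# held cog: flange circle at z = tcp-.0095+.006
z=o['position'][2]-.0035
c,r,near,*_=disc(P,im,'red',o['position'][:2],z,.036);print(c,r)
```

```text
[0.60036104 0.29682934 0.10792918] [ 0.25273394 -0.31896661 -0.96835988] 46.68487424351509
psi 158.5 turn units 0.01  shift units (after turn) [-0.02 -0.    1.87]  tilt [-0.001 -0.001]
[0.59783606 0.29705023] 41.99345779418945
```

Request:
{"op": "carry_out", "data": {
  "commands": [
    [[-0.02,0,0.3,0,0,0],[0,0,0.3,0,0,0],[0,0,0.3,0,0,0],[0,0,0.15,0,0,0],[0,0,0.12,0,0,0],[0,0,0.12,0,0,0],[0,0,0.1,0,0,0],[0,0,0,0,0,0],[0,0,0,0,0,0]]
  ]
}}

```text
clock: 37.37
position: [0.6021, 0.2968, 0.053]
ee_rot: [0.187, 0.982, 0.0, 0.0]
ft_force: [0.5, -0.3, -1.7]
grip_width: 0.543
grasp_force: 52.1
```

Request:
{"op": "carry_out", "data": {
  "commands": [
    [[0,0,0.1,0,0,0],[0,0,0.1,0,0,0],[0,0,0.1,0,0,0],[0,0,0,0,0,0],[0,0,0,0,0,0]]
  ]
}}

```text
clock: 37.78
position: [0.602, 0.2965, 0.0405]
ee_rot: [0.187, 0.982, -0.0, -0.0]
ft_force: [-0.1, -0.4, -1.5]
grip_width: 0.547
grasp_force: 52.1
```

```bash
python3 -c "
from h import *
o=get_obs();print(o['position'],o['ft_force'],o['torque'],o['grip_width']*85);go(.601,.2965,.033,158.5)"
```

```text
[0.6019767  0.29654884 0.04054967] [-0.05756936 -0.37539564 -1.49400186] [0.06548539 0.02181368 0.03939443] 46.47332272229461
psi 158.5 turn units 0.00  shift units (after turn) [ 0.02 -0.01  0.19]  tilt [-0. -0.]
```

Request:
{"op": "carry_out", "data": {
  "commands": [
    [[0,0,0.1,0,0,0],[0,0,0.08,0,0,0],[0,0,0.04,0,0,0],[0,0,0,0,0,0],[0,0,0,0,0,0]]
  ]
}}

```text
clock: 38.2
position: [0.6021, 0.2966, 0.0327]
ee_rot: [0.187, 0.982, -0.0, 0.0]
ft_force: [-3.3, -3.3, 5.8]
grip_width: 0.546
grasp_force: 53.0
```

```bash
python3 -c "
from h import *
o=get_obs();print(o['position'],o['ft_force'],o['grip_width']*85)"
```

```text
[0.60212234 0.29664524 0.03269449] [-3.26394927 -3.34059686  5.82089542] 46.40157151499424
```

Request:
{"op": "carry_out", "data": {
  "commands": [
    [[0,0,0,0,0,0],[0,0,0,0,0,0],[0,0,0,0,0,0],[0,0,0,0,0,0],[0,0,0,0,0,0],[0,0,-0.3,0,0,0],[0,0,-0.6,0,0,0],[0,0,-0.7,0,0,0],[0,0,-0.7,0,0,0],[0,0,-0.7,0,0,0],[0,0,-0.7,0,0,0],[0,0,0,0,0,0],[0,0,0,0,0,0]]
  ],
  "hand": -1
}}

```text
clock: 39.28
position: [0.6026, 0.2975, 0.1827]
ee_rot: [0.186, 0.982, 0.001, 0.001]
ft_force: [0.7, 0.3, 0.0]
grip_width: 0.993
grasp_force: 0.0
```

Run:
```python
from h import *
P=camera_params('wrist'); im=camera('wrist');save('w11.png',im)
o=get_obs();print(o['position'],o['clock'])
for z in(.026,.030):
    c,r,near,*_=disc(P,im,'red',(.601,.2965),z,.036);print(z,c,r)
go(.423,.1444,.10,110)
```

```text
[0.60217841 0.29684433 0.18095766] 39.3333
0.026 [0.60151154 0.29561765] 36.63889694213867
0.03 [0.60059839 0.29599228] 36.147945404052734
psi 158.5 turn units 8.08  shift units (after turn) [-2.05 -5.51  2.02]  tilt [0.001 0.   ]
```

Request:
{"op": "carry_out", "data": {
  "commands": [
    [[0,0,0,0,0,0.9],[0,0,0,0,0,0.9],[0,0,0,0,0,0.9],[0,0,0,0,0,0.9],[0,0,0,0,0,0.9],[0,0,0,0,0,0.9],[0,0,0,0,0,0.9],[0,0,0,0,0,0.9],[0,0,0,0,0,0.88]]
  ]
}}

```text
clock: 40.08
position: [0.6016, 0.2962, 0.1788]
ee_rot: [0.575, 0.818, -0.001, -0.0]
ft_force: [0.5, -0.1, 0.5]
grip_width: 1.002
grasp_force: 0.0
```

Request:
{"op": "carry_out", "data": {
  "commands": [
    [[-0.2,-0.5,0,0,0,0],[-0.23,-0.63,0,0,0,0],[-0.23,-0.63,0,0,0,0],[-0.23,-0.63,0,0,0,0],[-0.23,-0.63,0,0,0,0],[-0.23,-0.63,0.4,0,0,0],[-0.23,-0.63,0.4,0,0,0],[-0.23,-0.63,0.4,0,0,0],[-0.24,-0.6,0.4,0,0,0],[0,0,0.4,0,0,0],[0,0,0,0,0,0],[0,0,0,0,0,0],[0,0,0,0,0,0]]
  ]
}}

```text
clock: 41.17
position: [0.4235, 0.1453, 0.1008]
ee_rot: [0.573, 0.82, 0.001, -0.0]
ft_force: [0.2, -0.2, 1.2]
grip_width: 0.997
grasp_force: 0.0
```

Run:
```python
from h import *
P=camera_params('wrist'); im=camera('wrist');save('w12.png',im)
o=get_obs();print(o['position'],o['clock'])
c,r,near,*_=disc(P,im,'blue',(.423,.1444),.006,.036);print(c,r,marks(P,im,near,c,(.007,.027),.015,.037))
go(.423,.1444,.010,110);go(*c,.010,110)
```

```text
[0.42365381 0.14555402 0.10094232] 41.2167
[0.42269315 0.14448373] 36.57965087890625 [(0.007, 132, np.float64(16.2), np.float64(0.0274)), (0.027, 132, np.float64(30.3), np.float64(0.0255))]
psi 110.1 turn units 0.02  shift units (after turn) [-0.02 -0.03  2.27]  tilt [0.001 0.001]
psi 110.1 turn units 0.02  shift units (after turn) [-0.02 -0.03  2.27]  tilt [0.001 0.001]
```

Request:
{"op": "carry_out", "data": {
  "commands": [
    [[-0.02,-0.03,0.5,0,0,0],[0,0,0.5,0,0,0],[0,0,0.5,0,0,0],[0,0,0.5,0,0,0],[0,0,0.27,0,0,0],[0,0,0,0,0,0],[0,0,0,0,0,0]]
  ]
}}

```text
clock: 41.8
position: [0.4224, 0.144, 0.0098]
ee_rot: [0.573, 0.82, 0.0, -0.0]
ft_force: [-0.1, 0.2, 0.1]
grip_width: 0.997
grasp_force: 0.0
```

Request:
{"op": "carry_out", "data": {
  "commands": [
    [[0,0,0,0,0,0],[0,0,0,0,0,0],[0,0,0,0,0,0],[0,0,0,0,0,0],[0,0,0,0,0,0],[0,0,0,0,0,0],[0,0,0,0,0,0]]
  ],
  "hand": 1,
  "force": 50
}}

```text
clock: 42.38
position: [0.4231, 0.1431, 0.0106]
ee_rot: [0.573, 0.819, 0.0, 0.001]
ft_force: [-4.0, -2.1, 15.0]
grip_width: 0.554
grasp_force: 49.4
```

Request:
{"op": "carry_out", "data": {
  "commands": [
    [[0,0,-0.2,0,0,0],[0,0,-0.4,0,0,0],[0,0,-0.5,0,0,0],[0,0,-0.6,0,0,0],[0,0,-0.5,0,0,0],[0,0,-0.3,0,0,0],[0,0,0,0,0,0],[0,0,0,0,0,0],[0,0,0,0,0,0]]
  ]
}}

```text
clock: 43.13
position: [0.4219, 0.1425, 0.1087]
ee_rot: [0.574, 0.819, -0.0, -0.0]
ft_force: [-0.4, 0.2, -1.0]
grip_width: 0.553
grasp_force: 52.4
```

```bash
python3 -c "
from h import *
o=get_obs();print(o['position'],o['ft_force'],o['grip_width']*85);go(.5915,.178,.11,85.5)"
```

```text
[0.42188659 0.14252924 0.1086595 ] [-0.42955588  0.20620113 -0.99528672] 46.9801855587643
psi 110.0 turn units 4.08  shift units (after turn) [ 1.22  4.16 -0.03]  tilt [-0.001 -0.001]
```

Request:
{"op": "carry_out", "data": {
  "commands": [
    [[0,0,0,0,0,0.82],[0,0,0,0,0,0.82],[0,0,0,0,0,0.82],[0,0,0,0,0,0.81],[0,0,0,0,0,0.81],[0.13,0.45,0,0,0,0],[0.18,0.6,0,0,0,0],[0.18,0.6,0,0,0,0],[0.18,0.6,0,0,0,0],[0.18,0.6,0,0,0,0],[0.18,0.6,0,0,0,0],[0.12,0.45,0,0,0,0],[0.07,0.26,0,0,0,0],[0,0,0,0,0,0],[0,0,0,0,0,0],[0,0,0,0,0,0],[0,0,0,0,0,0]]
  ]
}}

```text
clock: 44.55
position: [0.591, 0.1786, 0.1089]
ee_rot: [0.734, 0.679, -0.001, 0.0]
ft_force: [-0.4, 0.2, -1.4]
grip_width: 0.55
grasp_force: 52.3
```

```bash
python3 -c "
from h import *
o=get_obs();print(o['position'],o['ft_force'],o['grip_width']*85);go(.5915,.178,.055,85.5)"
```

```text
[0.59098857 0.1786072  0.10887835] [-0.36487629  0.2456547  -1.43155119] 46.79191734385745
psi 85.6 turn units 0.01  shift units (after turn) [-0.01  0.01  1.35]  tilt [-0.001 -0.001]
```

Request:
{"op": "carry_out", "data": {
  "commands": [
    [[-0.01,0.01,0.35,0,0,0],[0,0,0.35,0,0,0],[0,0,0.3,0,0,0],[0,0,0.2,0,0,0],[0,0,0.15,0,0,0],[0,0,0.1,0,0,0],[0,0,0.1,0,0,0],[0,0,0.1,0,0,0],[0,0,0.05,0,0,0],[0,0,0,0,0,0],[0,0,0,0,0,0]]
  ]
}}

```text
clock: 45.47
position: [0.5922, 0.1779, 0.0411]
ee_rot: [0.734, 0.679, -0.0, 0.0]
ft_force: [-0.3, -2.1, -2.3]
grip_width: 0.548
grasp_force: 52.1
```

```bash
python3 -c "
from h import *
o=get_obs();print(o['position'],o['ft_force'],o['torque'],o['grip_width']*85)"
```

```text
[0.59224022 0.17788253 0.04110021] [-0.25077802 -2.09721068 -2.27189839] [-0.55291825  0.09922541  0.00081297] 46.604408110188906
```

Request:
{"op": "carry_out", "data": {
  "commands": [
    [[0,0,0.1,0,0,0],[0,0,0.08,0,0,0],[0,0,0.04,0,0,0],[0,0,0,0,0,0],[0,0,0,0,0,0]]
  ]
}}

```text
clock: 45.88
position: [0.5924, 0.1778, 0.0337]
ee_rot: [0.734, 0.679, -0.0, 0.001]
ft_force: [-8.5, -7.7, 13.3]
grip_width: 0.55
grasp_force: 53.7
```

```bash
python3 -c "
from h import *
o=get_obs();print(o['position'],o['ft_force'],o['grip_width']*85)"
```

```text
[0.59235781 0.17777884 0.03369267] [-8.51688372 -7.6859824  13.28129548] 46.761995167534245
```

Request:
{"op": "carry_out", "data": {
  "commands": [
    [[0,0,0,0,0,0],[0,0,0,0,0,0],[0,0,0,0,0,0],[0,0,0,0,0,0],[0,0,0,0,0,0],[0,0,-0.3,0,0,0],[0,0,-0.6,0,0,0],[0,0,-0.7,0,0,0],[0,0,-0.7,0,0,0],[0,0,-0.7,0,0,0],[0,0,-0.5,0,0,0],[0,0,0,0,0,0],[0,0,0,0,0,0]]
  ],
  "hand": -1
}}

```text
clock: 46.97
position: [0.5928, 0.1788, 0.1743]
ee_rot: [0.734, 0.679, 0.001, 0.001]
ft_force: [0.3, -0.1, -0.9]
grip_width: 1.001
grasp_force: 0.0
```

Run:
```python
from h import *
P=camera_params('wrist'); im=camera('wrist');save('w13.png',im)
o=get_obs();print(o['position'],o['clock'])
for z in(.026,.030):
    c,r,near,*_=disc(P,im,'blue',(.591,.178),z,.036);print(z,c,r)
go(.4224,.3586,.10,89)
```

```text
[0.59230449 0.17835488 0.17290609] 47.0167
0.026 [0.59115503 0.17802658] 36.62446975708008
0.03 [0.59124353 0.17903497] 36.11992263793945
psi 85.5 turn units -0.58  shift units (after turn) [ 4.43 -4.33  1.82]  tilt [ 0.001 -0.   ]
```

Request:
{"op": "carry_out", "data": {
  "commands": [
    [[0,0,0,0,0,-0.58],[0.45,-0.45,0,0,0,0],[0.5,-0.5,0,0,0,0],[0.5,-0.5,0,0,0,0],[0.5,-0.5,0,0,0,0],[0.5,-0.5,0,0,0,0],[0.5,-0.5,0.3,0,0,0],[0.5,-0.5,0.3,0,0,0],[0.5,-0.45,0.4,0,0,0],[0.48,-0.43,0.4,0,0,0],[0,0,0.4,0,0,0],[0,0,0,0,0,0],[0,0,0,0,0,0],[0,0,0,0,0,0]]
  ]
}}

```text
clock: 48.18
position: [0.4229, 0.3578, 0.1008]
ee_rot: [0.714, 0.701, -0.0, 0.0]
ft_force: [1.9, 1.1, 1.6]
grip_width: 0.998
grasp_force: 0.0
```

Run:
```python
from h import *
P=camera_params('wrist'); im=camera('wrist');save('w14.png',im)
o=get_obs();print(o['position'],o['clock'])
c,r,near,*_=disc(P,im,'yellow',(.4224,.3586),.006,.036);print(c,r,marks(P,im,near,c,(.007,.027),.015,.037))
go(*c,.010,89)
```

```text
[0.42320136 0.35789463 0.1010956 ] 48.2333
[0.42225262 0.35916943] 36.897525787353516 [(0.007, 115, np.float64(-51.2), np.float64(0.0303)), (0.027, 115, np.float64(-41.7), np.float64(0.0234))]
psi 88.9 turn units -0.01  shift units (after turn) [ 0.03 -0.02  2.28]  tilt [0.001 0.   ]
```

Request:
{"op": "carry_out", "data": {
  "commands": [
    [[0.03,-0.02,0.5,0,0,0],[0,0,0.5,0,0,0],[0,0,0.5,0,0,0],[0,0,0.5,0,0,0],[0,0,0.28,0,0,0],[0,0,0,0,0,0],[0,0,0,0,0,0]]
  ]
}}

```text
clock: 48.82
position: [0.4218, 0.3596, 0.0099]
ee_rot: [0.713, 0.701, 0.0, -0.0]
ft_force: [0.7, 0.3, 0.2]
grip_width: 1.0
grasp_force: 0.0
```

Request:
{"op": "carry_out", "data": {
  "commands": [
    [[0,0,0,0,0,0],[0,0,0,0,0,0],[0,0,0,0,0,0],[0,0,0,0,0,0],[0,0,0,0,0,0],[0,0,0,0,0,0],[0,0,0,0,0,0]]
  ],
  "hand": 1,
  "force": 50
}}

```text
clock: 49.4
position: [0.422, 0.36, 0.0106]
ee_rot: [0.713, 0.701, 0.001, 0.0]
ft_force: [-1.7, -1.8, 8.7]
grip_width: 0.545
grasp_force: 51.1
```

Request:
{"op": "carry_out", "data": {
  "commands": [
    [[0,0,-0.2,0,0,0],[0,0,-0.4,0,0,0],[0,0,-0.6,0,0,0],[0,0,-0.7,0,0,0],[0,0,-0.7,0,0,0],[0,0,-0.4,0,0,0],[0,0,0,0,0,0],[0,0,0,0,0,0],[0,0,0,0,0,0]]
  ]
}}

```text
clock: 50.15
position: [0.4212, 0.3592, 0.129]
ee_rot: [0.713, 0.701, -0.0, 0.0]
ft_force: [-0.3, -0.7, -1.6]
grip_width: 0.548
grasp_force: 51.9
```

```bash
python3 -c "
from h import *
o=get_obs();print(o['position'],o['ft_force'],o['grip_width']*85);go(.588,.058,.13,127)"
```

```text
[0.42117233 0.35920037 0.12901422] [-0.33541012 -0.69740541 -1.60778395] 46.57153833780852
psi 89.0 turn units -6.33  shift units (after turn) [-8.52 -1.2  -0.02]  tilt [-0.    -0.001]
```

Request:
{"op": "carry_out", "data": {
  "commands": [
    [[0,0,0,0,0,-0.9],[0,0,0,0,0,-0.9],[0,0,0,0,0,-0.9],[0,0,0,0,0,-0.9],[0,0,0,0,0,-0.9],[0,0,0,0,0,-0.92],[0,0,0,0,0,-0.91],[0,0,0,0,0,0]]
  ]
}}

```text
clock: 50.82
position: [0.4208, 0.3591, 0.1281]
ee_rot: [0.444, 0.896, -0.001, -0.001]
ft_force: [-0.2, 0.3, -1.4]
grip_width: 0.547
grasp_force: 51.9
```

Request:
{"op": "carry_out", "data": {
  "commands": [
    [[-0.4,-0.06,0,0,0,0],[-0.6,-0.08,0,0,0,0],[-0.6,-0.08,0,0,0,0],[-0.6,-0.08,0,0,0,0],[-0.6,-0.09,0,0,0,0],[-0.6,-0.09,0,0,0,0],[-0.6,-0.09,0,0,0,0],[-0.6,-0.09,0,0,0,0],[-0.6,-0.09,0,0,0,0],[-0.6,-0.09,0,0,0,0],[-0.6,-0.09,0,0,0,0],[-0.6,-0.09,0,0,0,0],[-0.6,-0.09,0,0,0,0],[-0.6,-0.06,0,0,0,0],[-0.32,-0.03,0,0,0,0],[0,0,0,0,0,0],[0,0,0,0,0,0],[0,0,0,0,0,0],[0,0,0,0,0,0]]
  ]
}}

```text
clock: 52.4
position: [0.5874, 0.0602, 0.1293]
ee_rot: [0.445, 0.895, 0.0, -0.0]
ft_force: [-0.1, -0.3, -0.7]
grip_width: 0.547
grasp_force: 51.9
```

```bash
python3 -c "
from h import *
o=get_obs();print(o['position'],o['ft_force'],o['grip_width']*85);go(.588,.058,.042,127)"
```

```text
[0.58741843 0.06018726 0.12933186] [-0.12317237 -0.30497867 -0.74514825] 46.51867046600073
psi 127.1 turn units 0.02  shift units (after turn) [-0.05 -0.02  2.18]  tilt [-0.  0.]
```

Request:
{"op": "carry_out", "data": {
  "commands": [
    [[-0.05,-0.02,0.4,0,0,0],[0,0,0.4,0,0,0],[0,0,0.4,0,0,0],[0,0,0.3,0,0,0],[0,0,0.2,0,0,0],[0,0,0.15,0,0,0],[0,0,0.1,0,0,0],[0,0,0.1,0,0,0],[0,0,0.1,0,0,0],[0,0,0.05,0,0,0],[0,0,0,0,0,0],[0,0,0,0,0,0]]
  ]
}}

```text
clock: 53.4
position: [0.5886, 0.0567, 0.0414]
ee_rot: [0.446, 0.895, 0.0, -0.0]
ft_force: [-0.3, 0.8, -2.3]
grip_width: 0.547
grasp_force: 51.8
```

```bash
python3 -c "
from h import *
o=get_obs();print(o['position'],o['ft_force'],o['torque'],o['grip_width']*85)"
```

```text
[0.58862837 0.05673856 0.04137124] [-0.34724802  0.8449181  -2.32396876] [ 0.34445074  0.25193493 -0.03270384] 46.45998811642729
```

Engaged; seating it.

Request:
{"op": "carry_out", "data": {
  "commands": [
    [[0,0,0.1,0,0,0],[0,0,0.08,0,0,0],[0,0,0.04,0,0,0],[0,0,0,0,0,0],[0,0,0,0,0,0]]
  ]
}}

```text
clock: 53.82
position: [0.5887, 0.0568, 0.0335]
ee_rot: [0.446, 0.895, -0.0, 0.0]
ft_force: [-7.8, -0.7, 13.5]
grip_width: 0.545
grasp_force: 53.7
```

```bash
python3 -c "
from h import *
o=get_obs();print(o['position'],o['ft_force'],o['grip_width']*85)"
```

```text
[0.58869145 0.05683353 0.0335454 ] [-7.78793842 -0.7121108  13.54484893] 46.29409327725112
```

Request:
{"op": "carry_out", "data": {
  "commands": [
    [[0,0,0,0,0,0],[0,0,0,0,0,0],[0,0,0,0,0,0],[0,0,0,0,0,0],[0,0,0,0,0,0],[0,0,-0.3,0,0,0],[0,0,-0.6,0,0,0],[0,0,-0.7,0,0,0],[0,0,-0.7,0,0,0],[0,0,-0.7,0,0,0],[0,0,-0.7,0,0,0],[0,0,-0.7,0,0,0],[0,-0.6,-0.7,0,0,0],[0,-0.6,-0.7,0,0,0],[0,-0.6,-0.7,0,0,0],[0,-0.6,0,0,0,0],[0,0,0,0,0,0],[0,0,0,0,0,0]]
  ],
  "hand": -1
}}

```text
clock: 55.32
position: [0.5117, -0.0028, 0.2933]
ee_rot: [0.448, 0.894, -0.001, 0.001]
ft_force: [0.7, -1.0, -0.8]
grip_width: 1.001
grasp_force: 0.0
```

Run:
```python
from h import *
P=camera_params('wrist'); im=camera('wrist');save('w15.png',im);t=camera('top');s=camera('scene')
o=get_obs();print(o['position'],o['clock'])
for n,c in dict(red=(.601,.2965),blue=(.591,.178),yellow=(.588,.058)).items():
    c,r,near,*_=disc(P,im,n,c,.028,.036);print(n,c,r)
A=cv2.resize(im[...,::-1],(640,400));A=A[0:300]
B=cv2.resize(t[130:290,130:490,::-1],(400,178*1));C=cv2.resize(s[150:270,230:450,::-1],(400,218),interpolation=2)
c=np.zeros((600,800,3),np.uint8);c[:300,:640]=A;c[300:300+178,:400]=B;c[300:518,400:]=C
cv2.imwrite('pics/fin.png',c)
```

```text
[ 5.12187783e-01 -2.34693501e-04  2.92530818e-01] 55.4667
red [0.60249554 0.29644333] 38.82111740112305
blue [0.59068994 0.17799686] 36.41803741455078
yellow [0.58759308 0.05636022] 36.38414001464844
```

View pics/fin.png

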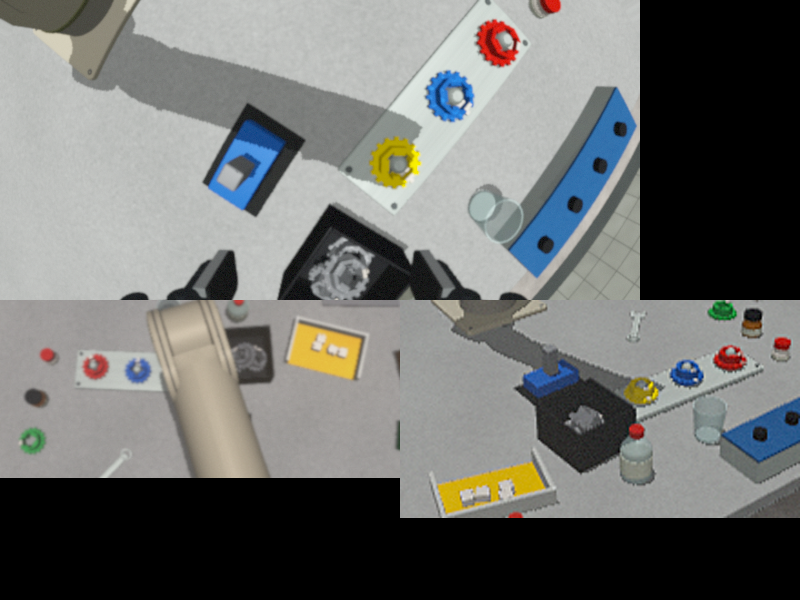

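All three new cogs sit on their own hubs: red (498,42), blue (450,97), yellow (396,163). The worn cogs are in the bin, the chunks are in the bay, and the pusher is on its mat. Handing in.

```bash
python3 -c "
from h import *
print(hand_in())"
```

```text
the job is handed in; nothing more can be done
None
```

I handed the job in at about 55 s: chunks in the bay, pusher back on its mat, the three worn cogs in the bin, and the red, blue and yellow cogs fully seated on their own hubs (no verdict was returned).

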